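# Load the pump-controller test dock and power it up

### The job

Get the pump-controller test station ready: first slide the power fader right down to off while all the boards are still in the wooden rack, then press every board from the rack fully home and upright into an empty sprung clip of the black dock (any board in any clip) and put every crumpled paper ball into the grey bin. Only when all boards are home and the bench is clear of paper, slide the fader up so that its white line is level with the red pointer, and let go; leave the pointer and everything else on the bench where they are.

Things in the scene. Friction and masses are not known exactly. Their poses are not given: they have to be found in the camera images.
- board1: Plug-in board standing in a rack slot (may be absent; the boards are alike): green plate 100 long (its x) x 5 thick (y) x 75 high, rounded brass lower edge (radius 2.5), and centred on top an orange grip 60 long x 14 thick x 24 high. Whole height 99 mm, about 130 g. Origin at the middle of the lower edge, z up the board. Lift by the grip from above; either way round will do.
- board2: Plug-in board standing in a rack slot (may be absent; the boards are alike): green plate 100 long (its x) x 5 thick (y) x 75 high, rounded brass lower edge (radius 2.5), and centred on top an orange grip 60 long x 14 thick x 24 high. Whole height 99 mm, about 130 g. Origin at the middle of the lower edge, z up the board. Lift by the grip from above; either way round will do.
- board3: Plug-in board standing in a rack slot (may be absent; the boards are alike): green plate 100 long (its x) x 5 thick (y) x 75 high, rounded brass lower edge (radius 2.5), and centred on top an orange grip 60 long x 14 thick x 24 high. Whole height 99 mm, about 130 g. Origin at the middle of the lower edge, z up the board. Lift by the grip from above; either way round will do.
- paper1: Rigid crumpled paper ball on the table (may be absent), white, 40 to 65 mm across and lumpy, about 20 g; origin at its centre, any orientation.
- paper2: Rigid crumpled paper ball on the table (may be absent), white, 40 to 65 mm across and lumpy, about 20 g; origin at its centre, any orientation.
- paper3: Rigid crumpled paper ball on the table (may be absent), white, 40 to 65 mm across and lumpy, about 20 g; origin at its centre, any orientation.
- paper4: Rigid crumpled paper ball on the table (may be absent), white, 40 to 65 mm across and lumpy, about 20 g; origin at its centre, any orientation.
- bin: Grey open waste bin fixed on the bench, 150 x 150 mm outside, walls 4 mm, rim 95 mm above the table; origin at the centre of its underside.
- dock: Black test dock fixed to the bench, plate 130 (x) x 180 (y) x 8 mm thick, carrying three equal edge clips side by side 65 mm apart along y, each running along x; origin at the centre of its underside. All clips start empty and any clip takes any board.
- clip1 (a point): Middle of clip 1's floor, 8 mm above the table; axes as the dock, x along the clip. Two brass sprung jaws 80 mm long, round noses (radius 5 mm, centres 22 mm above this floor), 3 mm apart at rest, each yields up to 6 mm sideways; a board takes about 11 N down to enter, then 6 N. A channel 7.5 wide, 8 high guides the lower edge; fully home, the edge rests on this floor.
- clip2 (a point): Middle of clip 2's floor, 8 mm above the table; axes as the dock, x along the clip. Two brass sprung jaws 80 mm long, round noses (radius 5 mm, centres 22 mm above this floor), 3 mm apart at rest, each yields up to 6 mm sideways; a board takes about 11 N down to enter, then 6 N. A channel 7.5 wide, 8 high guides the lower edge; fully home, the edge rests on this floor.
- clip3 (a point): Middle of clip 3's floor, 8 mm above the table; axes as the dock, x along the clip. Two brass sprung jaws 80 mm long, round noses (radius 5 mm, centres 22 mm above this floor), 3 mm apart at rest, each yields up to 6 mm sideways; a board takes about 11 N down to enter, then 6 N. A channel 7.5 wide, 8 high guides the lower edge; fully home, the edge rests on this floor.
- rack: Wooden storage rack fixed to the bench, base 130 (x) x 180 (y) x 8 mm with three plain loose slots along x, 65 mm apart along y, 7.5 mm wide, walls 80 long, tops 48 mm above the table; a board in a slot stands with its lower edge 8 mm above the table, x axis along the slot; origin at the centre of its underside. A board must be lifted by over 45 mm to leave it.
- fader_base: Aluminium base of the power fader, 60 (x) x 200 (y) x 18 mm, fixed; origin at the centre of its underside. The cap slides along its y axis; the red painted square at its -y end marks off.
- fader (a joint): Power fader cap position in m: 0 = off (hard stop at the -y end of the base), 0.12 = full, towards the base's +y. Moves with about 1.5 N friction and stays where left.
- fader_top (a point): Centre of the top of the black fader cap, 58 mm above the table; cap 26 (base's x) x 22 (base's y) mm, its body from 24 to 58 mm above the table, with a white line across its top.
- pointer_tip (a point): Middle of the top of the small red set-point pointer, 14 x 8 mm, on the +x edge of the fader base, 24 mm above the table and 22 mm in the base's +x from the cap's line. The cap is at the set point when its white line is level with the pointer along the base's y. The pointer is pre-set at random; leave it alone.
- pump: Bystander: silver pump 90 x 68 x 68 mm; not to be disturbed.
- housing_a: Bystander: black open pump housing, ring 72 mm wide, 45 high; not to be disturbed.
- housing_b: Bystander: black open pump housing, ring 68 mm wide, 40 high; not to be disturbed.
- coolant: Bystander: clear jar with black cap, 60 mm wide, 120 high; not to be disturbed.
- drive: Bystander: dark metal drive 100 x 70 x 15 mm; not to be disturbed.
- driver: Bystander: blue-handled screwdriver, 170 mm long; not to be disturbed.
- motor: Bystander: black round motor 62 mm wide, 35 high; not to be disturbed.
Things that resemble listed ones, but are neither listed nor needed, are in the scene too. Leave any pink look-alike of the board3 alone. Leave any purple look-alike of the paper2 alone.

How it is judged:
By the outcome, as a careful person would: the job done as asked, in the order asked, and still so for the second after the job is handed in, with the robot touching nothing.
Of board1, board2, board3 only 2 to 3 are there at a start; the rules pass over those that are not, and their reading is None.
Of paper1, paper2, paper3, paper4 only 3 to 4 are there at a start; the rules pass over those that are not, and their reading is None.
At some moment in a run one of paper1, paper2, paper3, paper4 may be knocked a few centimetres aside while the robot is not near it.
It also fails if it takes over 210 s, if anything falls off the work surface, if the arm or the gripper's body presses on something with over 40 N, if the wrist force passes 120 N, or if a joint passes its speed limit or range.

### The arm

A 6-joint arm with a two-finger parallel gripper is mounted at the origin on the work surface. World frame = base frame: x ahead of the robot, y to its left, z up, the work surface at z = 0. Lengths are in mm, angles in rad, forces in N, time in s.
With the tool pointing down it reaches from about 275 to 1000 mm from the base axis. Payload 8.4 kg.
Tool frame: the origin (TCP) lies on the centre line of the jaws, within the pads' length; the fingertips stand r.tip_reach ahead of it and the grasp point (between the pads) lies 3 mm ahead of it (r.tip_reach is the distance from the TCP to the fingertips, in mm); z points along the fingers, y is the direction in which the jaws open and shut (so a half turn about z gives the same grasp; the last joint's range is limited). The gripper opens to 85 mm and grips with 20 to 120 N. Pads are 22 mm wide; open, the fingers measure 114 mm over their backs; the gripper's body (76 mm by 85 mm) begins 54 mm behind the grasp point. The pads swing forward as they close: fully open they stand 13 mm farther back than shut.
Start: joints at [1.281, 0.353, 1.633, -0, 1.155, -0.002], TCP at [177.401, 599.297, 253.281] pointing down, gripper open.
Joint ranges: [-2.63, 2.63], [-0.92, 2.1], [0.06, 2.66], [-1.3, 4.44], [0, 2.69], [-3.02, 3.02]. Speed limits (rad/s): [2.22, 2.22, 2.79, 3.14, 3.14, 3.14].

### API

Orientations are given as [roll, pitch, yaw] about the fixed x, y, z axes, in that order (R = Rz(yaw) Ry(pitch) Rx(roll)).
In Python, from rig import sense, optics, r, nets gives the robot as it stands. The module is installed in compiled form; this text tells all that it offers.
- The arm moves only by the tool carry_out, never from a script. Its argument "increments" is a list that holds one entry, the list of rows, each a list of 6 numbers: the shift along the tool's x, y, z normalised to -1 to 1, where 1 is 40 cm, then the turn, a rotation vector about the tool's x, y, z normalised to -1 to 1, where 1 is 60 degrees. A call has 1 to 5 rows; each row is the pose to reach, as a shift and turn from the pose commanded when the call began, along the tool's axes at that moment; what a row does not reach only later rows make up. A row lasts 1/12 s, in which the tool goes at most 41.7 mm and 7.16 degrees, less where a joint would pass 70% of its speed; a pose out of reach is approached as far as the arm can. A call with a number of a shift or a turn outside -1 to 1 is refused whole. A call with a gripper value outside its range is refused whole. "hand" is the closure, from 0 (fully open) to 1 (shut), set as the call begins (left out, the last holds). The fingers move at their own pace and stop on an object; "squeeze" is the grip in N (left out, the last holds). Time passes only in rows, so rows that repeat a pose let the fingers close. It gives the time, the measured TCP pose, the force and the opening at its end, in the units of the state.
- sense(): the state, without advancing time (a new reading comes with each control period).
- optics.grab_frame(name): name is "scene" or "top"; returns a dict with "img" (480x640x3 uint8, red, green, blue), "range_z" (480x640 float32, mm along the optical axis (not along the pixel's ray), 0 where there is no reading), "fov_y" (degrees; the focal length in pixels is half the picture's height over the tangent of half this angle, whatever the lens; pixels are square), "cx", "cy" (the principal point, pixels), "R" (3x3) and "t" (3): a world point X has camera coordinates R X + t. Camera axes: x right, y down, z forward; pixel columns grow to the right and rows downward; lengths in mm; the calibration is good to about 2 mm. A picture is of the moment at which its call begins.
- r.sign_off(): hands the job in, once; it reports no verdict.
Trained networks look in the newest picture that a camera, given by its name, has taken for a name from the list of things; names that differ only in an ending like _2 or _b are one class to them, and where a whole thing is asked for, a point or a joint stands for the part that bears it (a point fixed in the world has none). Each returns a list of dicts, best first, with "confidence" (0 to 1); they miss things now and then, are a little off and sometimes report something else, mostly with a low value. They report only what shows in the picture. A call takes as long as a camera call. They do not tell look-alikes from the thing itself.
- nets.trace(target, camera): "mask" (480x640 bool, what is visible of it).
- nets.tip_of(target, camera): "point" ([x, y, z] in mm, in world coordinates, good to about 4 mm: a listed point, or the origin of a listed thing).
The state is a dict: "clock": time; "qpos": joint angles; "qvel": joint speeds; "joint_efforts": joint torques, N m; "eef_pos": TCP position; "tcp_rot": TCP orientation; "contact_force": force on the tool from outside, world axes, zero at the start; "wrist_torque": the same for the moment, N m; "opening": opening from 0.0 (shut) to 1.0 (fully open).
Only numpy, scipy, OpenCV 4.12 (cv2) and the standard library are available. Lean on these libraries where they do the work, as an engineer would, in place of code of your own. Each camera call takes 0.05 s, during which the arm holds its last target.

## Working session

There is one attempt and no reset: what is moved stays moved. The work goes in short steps, Python scripts to look and compute and a tool call to move; the robot and the scene stay as the last step left them, time stands still between calls to the robot, and variables do not carry over. Pictures are saved under pics/ and viewed, and the job is handed in when it is done.

Besides the shell and the picture viewer there is one more tool, called after "Call:" by a JSON object that holds its "api" and its "payload". carry_out: Moves the arm, as the interface text tells. Its arguments: {"type":"object","properties":{"increments":{"type":"array","items":{"type":"array","items":{"type":"array","items":{"type":"number","minimum":-1,"maximum":1}}}},"hand":{"type":"number"},"squeeze":{"type":"number"}},"required":["increments"]}

```bash
mkdir -p pics; ls
cat > h.py <<'E'
import numpy as np, cv2
from rig import sense, optics, r, nets
def grab(n,fn=None):
    f=optics.grab_frame(n)
    if fn: cv2.imwrite('pics/'+fn,f['img'][:,:,::-1])
    return f
def world(f):
    z=f['range_z'].astype(float); F=240/np.tan(np.radians(f['fov_y']/2))
    v,u=np.mgrid[0:480,0:640]
    P=np.stack([(u-f['cx'])/F*z,(v-f['cy'])/F*z,z],-1)-np.array(f['t'])
    W=P@np.array(f['R']); W[z==0]=np.nan
    return W
E
python3 - <<'E'
from h import *
s=sense(); print(s, r.tip_reach)
for n in('scene','top'):
    f=grab(n,n+'0.png'); print(n,f['fov_y'],f['cx'],f['cy'],np.round(f['R'],3),np.round(f['t'],1))
E
```

```text
pics
{'clock': 0.0, 'qpos': array([ 1.28057985e+00,  3.53658450e-01,  1.63415189e+00, -2.26920183e-06,
        1.15517050e+00, -2.40481961e-03]), 'qvel': array([ 0.00110383, -0.00021356, -0.00036796, -0.00025602, -0.00218353,
       -0.00078345]), 'joint_efforts': array([-3.33296164e-03, -6.05252624e+01, -3.42075992e+01, -2.09938039e-04,
        9.33197007e-03,  4.24349673e-05]), 'eef_pos': array([177.2847848 , 598.86294815, 252.54761929]), 'tcp_rot': array([-3.14020448e+00, -1.26358076e-06,  2.85378191e+00]), 'contact_force': array([-0.45036104, -0.24407325, -0.54770146]), 'wrist_torque': array([-0.04799326, -0.00732445,  0.0105664 ]), 'opening': 1.0014327030528274} 22.0
scene 48.79305829616327 325.20618756114163 240.11945580578833 [[-0.212  0.977  0.016]
 [ 0.688  0.161 -0.708]
 [-0.694 -0.139 -0.706]] [ 110.1 -325.  1665.7]
top 53.05113120102242 314.2202357296383 242.92590118863438 [[ 0.026 -1.    -0.001]
 [-0.996 -0.026 -0.083]
 [ 0.083  0.004 -0.997]] [  -8.2  510.7 1168.9]
```

View pics/scene0.png

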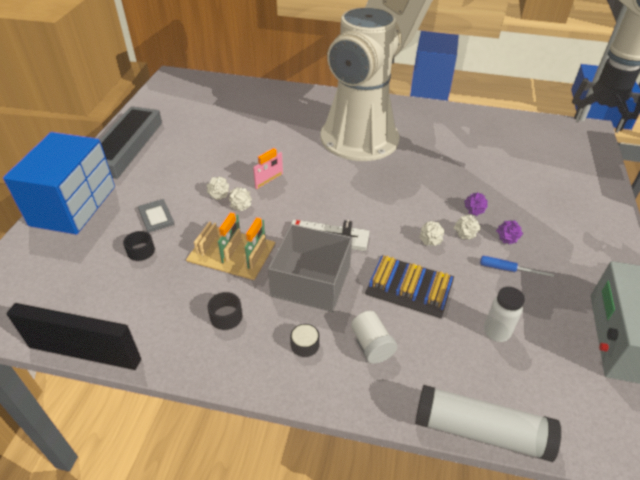

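View pics/top0.png

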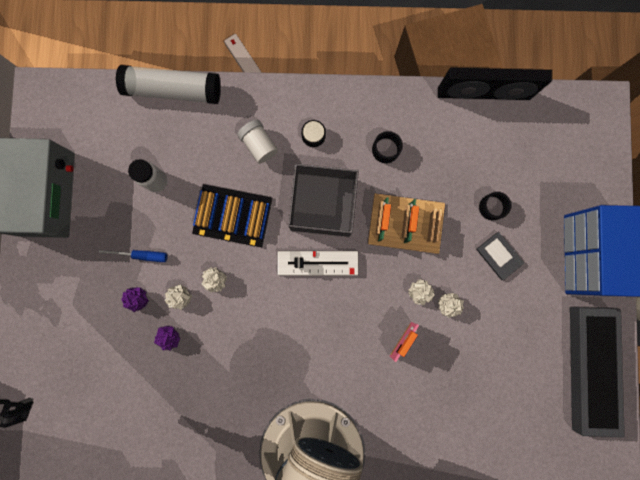

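Run:
```python
from h import *
for c in('top','scene'):
    grab(c)
    for n in['board1','paper1','bin','dock','clip1','clip2','clip3','rack','fader_base','fader_top','pointer_tip']:
        print(c,n,[(round(d['confidence'],2),np.round(d['point']).tolist()) for d in nets.tip_of(n,c)])
```

```text
top board1 [(0.94, [278.0, -208.0, 1.0]), (0.78, [566.0, -159.0, 9.0]), (0.77, [564.0, -226.0, 6.0])]
top paper1 [(0.91, [362.0, 440.0, 24.0]), (0.9, [368.0, -333.0, 26.0]), (0.81, [401.0, -256.0, 23.0]), (0.74, [270.0, 360.0, 22.0]), (0.61, [371.0, 339.0, 28.0]), (0.6, [410.0, 248.0, 25.0]), (0.39, [788.0, 19.0, -4.0])]
top bin [(0.71, [617.0, -6.0, 2.0]), (0.59, [576.0, 215.0, 9.0]), (0.27, [568.0, -160.0, 9.0])]
top dock [(0.96, [580.0, 216.0, 4.0])]
top clip1 [(0.94, [575.0, 216.0, 8.0]), (0.67, [569.0, 153.0, 6.0]), (0.45, [785.0, 17.0, -1.0])]
top clip2 [(0.94, [575.0, 216.0, 8.0]), (0.67, [569.0, 153.0, 6.0]), (0.45, [785.0, 17.0, -1.0])]
top clip3 [(0.94, [575.0, 216.0, 8.0]), (0.67, [569.0, 153.0, 6.0]), (0.45, [785.0, 17.0, -1.0])]
top rack [(0.92, [566.0, -225.0, 2.0])]
top fader_base [(0.65, [461.0, 0.0, 1.0]), (0.3, [564.0, -226.0, 4.0])]
top fader_top [(0.59, [462.0, 46.0, 58.0]), (0.56, [369.0, 336.0, 27.0])]
top pointer_tip [(0.71, [611.0, -7.0, -1.0]), (0.55, [660.0, 416.0, -4.0])]
scene board1 [(0.97, [280.0, -212.0, 0.0]), (0.9, [569.0, -223.0, 7.0]), (0.83, [572.0, -161.0, 9.0])]
scene paper1 [(0.92, [401.0, -257.0, 20.0]), (0.89, [413.0, 255.0, 26.0]), (0.88, [271.0, 360.0, 23.0]), (0.85, [359.0, 443.0, 25.0]), (0.64, [371.0, 336.0, 22.0]), (0.62, [369.0, -328.0, 24.0]), (0.29, [759.0, -171.0, -0.0])]
scene bin [(0.91, [615.0, -11.0, -1.0])]
scene dock [(0.8, [576.0, 217.0, 3.0])]
scene clip1 [(0.67, [582.0, 220.0, 9.0]), (0.6, [589.0, 280.0, 7.0])]
scene clip2 [(0.67, [582.0, 220.0, 9.0]), (0.6, [589.0, 280.0, 7.0])]
scene clip3 [(0.67, [582.0, 220.0, 9.0]), (0.6, [589.0, 280.0, 7.0])]
scene rack [(0.79, [569.0, -226.0, 1.0])]
scene fader_base [(0.85, [465.0, -6.0, 1.0]), (0.23, [490.0, -453.0, 2.0])]
scene fader_top [(0.46, [464.0, 42.0, 60.0])]
scene pointer_tip [(0.36, [580.0, 217.0, 6.0]), (0.32, [373.0, -326.0, 23.0])]
```

Run:
```python
from h import *
f=grab('top'); W=world(f)
np.savez('top0.npz',W=W,img=f['img'])
im=f['img'][:,:,::-1]
def crop(u0,u1,v0,v1,fn,k):
    cv2.imwrite('pics/'+fn,cv2.resize(im[v0:v1,u0:u1],None,fx=k,fy=k,interpolation=cv2.INTER_CUBIC))
crop(270,370,240,290,'fader0.png',8)
crop(360,455,185,260,'rack0.png',8)
crop(185,280,178,252,'dock0.png',8)
```

```text
(no output)
```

View pics/fader0.png

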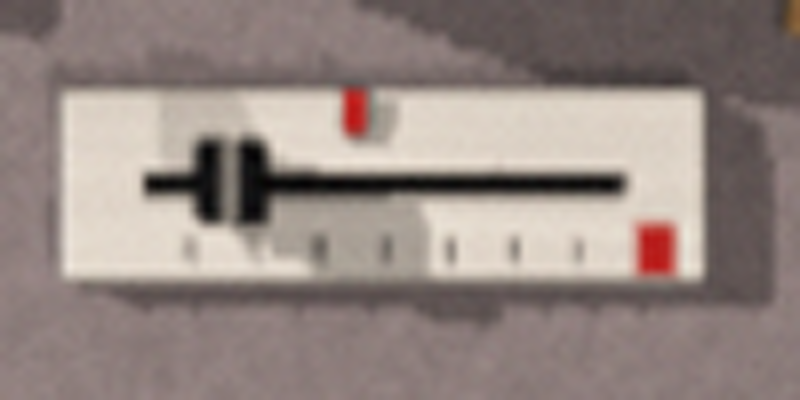

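View pics/rack0.png

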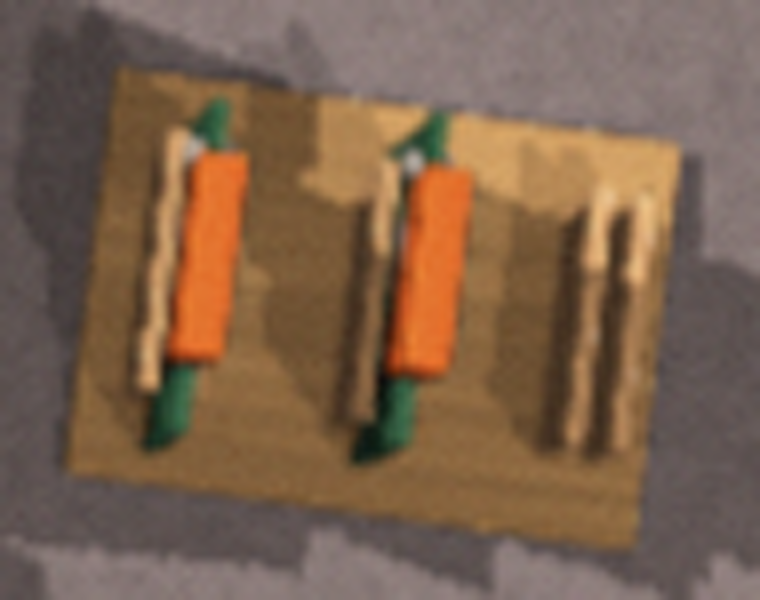

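View pics/dock0.png

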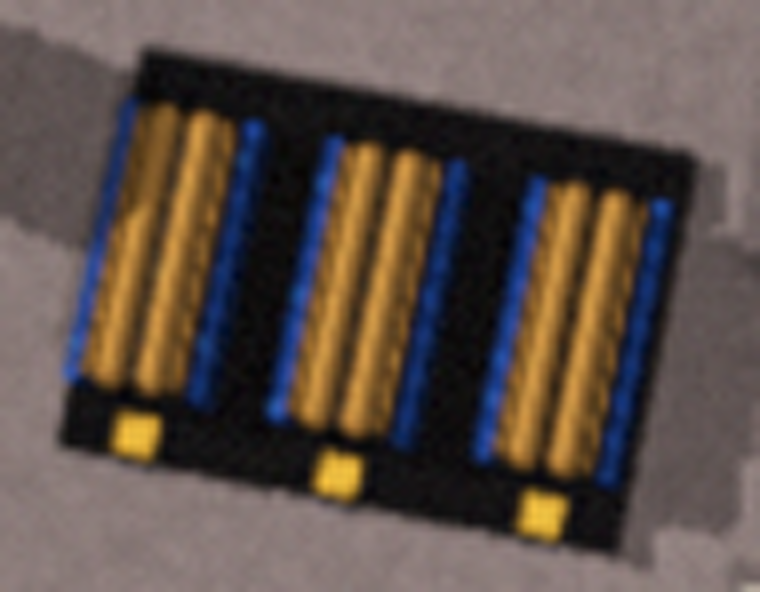

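```bash
cat >> h.py <<'E'
def proj(f,uv,z):
    """pixels -> world XY at height z"""
    F=240/np.tan(np.radians(f['fov_y']/2)); uv=np.atleast_2d(np.asarray(uv,float))
    R=np.array(f['R']);t=np.array(f['t'])
    d=np.c_[(uv[:,0]-f['cx'])/F,(uv[:,1]-f['cy'])/F,np.ones(len(uv))]@R
    c=-R.T@t
    return (c+d*((z-c[2])/d[:,2])[:,None])[:,:2]
def rect(P):
    (c,s,a)=cv2.minAreaRect(P.astype(np.float32)); 
    b=cv2.boxPoints((c,s,a)); e0=b[1]-b[0];e1=b[2]-b[1]
    e=e0 if np.linalg.norm(e0)>np.linalg.norm(e1) else e1
    ang=np.degrees(np.arctan2(e[1],e[0])); ang=(ang+90)%180-90
    return np.round(c,1),np.round(sorted(s),1),round(float(ang),1)
def blobs(mask,amin=15):
    n,l,s,c=cv2.connectedComponentsWithStats(mask.astype(np.uint8))
    return [(l==i) for i in range(1,n) if s[i,4]>=amin]
def pix(m):
    v,u=np.nonzero(m); return np.c_[u,v]
def cl(img):
    return cv2.cvtColor(img,cv2.COLOR_RGB2HSV).astype(int)
E
python3 - <<'E'
from h import *
for c in ('top','scene'):
    f=grab(c);W=world(f);H=cl(f['img']);h,s,v=H[...,0],H[...,1],H[...,2]
    print(c)
    def inreg(x0,x1,y0,y1):
        return (W[...,0]>x0)&(W[...,0]<x1)&(W[...,1]>y0)&(W[...,1]<y1)
    rk=inreg(480,650,-340,-120)
    for m in blobs(rk&(h<14)&(s>190)&(v>120),40):
        Z=W[m][:,2]; print('orange',m.sum(),np.nanpercentile(Z,[10,50,90]).round(1),rect(W[m&(abs(W[...,2]-107)<4)][:,:2]), rect(proj(f,pix(m),107)))
    dk=inreg(490,670,100,330)
    for m in blobs(dk&(h>12)&(h<28)&(s>110)&(v>70),25):
        print('brass',m.sum(),np.nanpercentile(W[m][:,2],[10,50,90]).round(1),rect(proj(f,pix(m),33)),rect(proj(f,pix(m),8)))
    for m in blobs(dk&(h>100)&(h<130)&(s>150)&(v>60),20):
        print('blue',m.sum(),np.nanpercentile(W[m][:,2],[10,50,90]).round(1),rect(W[m][:,:2]))
    fd=inreg(400,540,-120,120)
    m=fd&(W[...,2]>50)&(W[...,2]<64); print('cap',m.sum(),np.nanmedian(W[m],0).round(1),rect(W[m][:,:2]))
    m=fd&(W[...,2]>50)&(v>120)&(s<90); print('line',m.sum(),W[m].mean(0).round(1))
    for m in blobs(fd&((h<8)|(h>172))&(s>150)&(v>90),6):
        print('red',m.sum(),np.median(W[m],0).round(1),proj(f,pix(m),24).mean(0).round(1),proj(f,pix(m),18).mean(0).round(1))
    m=fd&(W[...,2]>13)&(W[...,2]<24); print('base',rect(W[m][:,:2]))
    b=inreg(500,730,-110,110)&(W[...,2]>85)&(W[...,2]<105);b=max(blobs(b),key=lambda q:q.sum());print('bin',rect(W[b][:,:2]),np.median(W[b],0))
    for (x,y) in [(368,-331),(401,-256),(370,338),(411,251)]:
        m=inreg(x-45,x+45,y-45,y+45)&(W[...,2]>6)&(s<110)
        m=max(blobs(m),key=lambda q:q.sum()); print('paper',m.sum(),rect(W[m][:,:2]),np.nanmax(W[m][:,2]))
E
```

```text
top
orange 168 [ 98.9 105.7 108.5] (array([ 569.4, -159.2]), array([13.4, 57.7]), -7.3) (array([ 568.5, -158.1]), array([15.3, 58.9]), -7.3)
orange 176 [ 94.3 105.1 108.5] (array([ 566.9, -224.3]), array([13. , 56.9]), -6.3) (array([ 566. , -222.2]), array([16.2, 58.9]), -6.2)
brass 411 [17.5 31.8 35.8] (array([587.8, 277.2]), array([30.7, 87. ]), -9.9) (array([591.5, 283.1]), array([31.3, 88.9]), -9.9)
brass 416 [14.9 32.1 36.3] (array([576.2, 213.7]), array([30.5, 88.9]), -9.7) (array([579.7, 218.2]), array([31.2, 90.8]), -9.7)
brass 409 [10.  32.6 36.2] (array([565.6, 149.9]), array([29.9, 88.8]), -9.7) (array([568.8, 153.1]), array([30.6, 90.7]), -9.7)
brass 35 [ 5.2  7.3 10.9] (array([529.6, 282.3]), array([12.3, 15. ]), 2.6) (array([532.1, 288.3]), array([12.5, 15.3]), 2.6)
brass 36 [ 6.   8.2 10.3] (array([518.6, 219.9]), array([14.2, 14.4]), 65.7) (array([520.9, 224.6]), array([14.5, 14.7]), 65.7)
brass 37 [ 4.9  8.4 10.3] (array([508.3, 156.8]), array([14.3, 14.9]), -11.9) (array([510.3, 160.1]), array([14.6, 15.2]), -11.9)
blue 80 [21.5 24.9 27.8] (array([586.6, 260.8]), ar
[... 1665 characters left out ...]
.  27.2] (array([585.2, 233.6]), array([ 3.8, 82.3]), -9.6)
cap 171 [534.   -6.5  57. ] (array([514. ,   1.1]), array([ 65.7, 156.7]), -54.2)
line 74 [512.2 -15.6  81.7]
red 8 [447.5 -89.6  18.6] [451.2 -88.3] [445. -90.]
base (array([486.4,  -2.9]), array([106.6, 198.4]), -88.7)
bin (array([612.8, -13.1]), array([152.2, 156.3]), -4.0) [630.80311977 -14.65846077  92.29070509]
paper 375 (array([ 376.1, -328.2]), array([47.8, 57.9]), -58.0) 56.64110231169058
paper 401 (array([ 401.8, -258.3]), array([53.3, 56.6]), 54.3) 56.45916844837031
paper 435 (array([375.4, 335.9]), array([54.7, 56.9]), -33.5) 55.12014825236204
paper 449 (array([419.8, 250.6]), array([54.7, 56.6]), 88.7) 54.51499775543872
```

```bash
cat > plan.py <<'E'
import sys
from h import *
from scipy.spatial.transform import Rotation as Ro
# usage plan.py x y z yawdeg [x y z yaw ...]
def plan(*T):
    s=sense(); p=np.array(s['eef_pos']); rpy=s['tcp_rot']; 
    yaw=rpy[2]; R=Ro.from_euler('xyz',[np.pi,0,yaw]).as_matrix()
    print('t',round(s['clock'],1),'pos',p.round(1),'yaw',round(np.degrees(yaw),1),'rp',np.degrees(rpy[:2]).round(2),'F',s['contact_force'].round(1),'op',round(s['opening'],3))
    for i in range(0,len(T),4):
        d=np.array(T[i:i+3])-p; dy=(T[i+3]-np.degrees(yaw)+180)%360-180
        print(np.round(R.T@d/400,4), 'rotz',round(-dy/60,4),'rows',round(max(np.linalg.norm(d)/41.7,abs(dy)/7.16),1))
if __name__=='__main__': plan(*map(float,sys.argv[1:]))
E
python3 plan.py 464 39 200 181.5
```

```text
t 1.4 pos [177.4 599.3 253.3] yaw 163.5 rp [180.  -0.] F [ 0.4 -0.3  0.3] op 1.001
[-1.0847 -1.1398  0.1332] rotz -0.2998 rows 15.1
```

Call:
{"api": "carry_out", "payload": {"increments": [[[-0.1,-0.1,0,0,0,-0.1],[-0.2,-0.2,0.0,0,0,-0.2],[-0.27,-0.28,0.0,0,0,-0.3],[-0.34,-0.35,0,0,0,-0.3],[-0.41,-0.42,0,0,0,-0.3]]], "hand": 0.3, "squeeze": 25}}

```text
clock: 1.87
eef_pos: [274.8, 413.3, 253.3]
tcp_rot: [3.141, 0.0, -3.114]
contact_force: [1.4, 0.8, 0.2]
opening: 0.698
```

```bash
python3 plan.py 464 39 200 181.5
```

```text
t 1.9 pos [274.8 413.3 253.3] yaw -178.4 rp [1.7999e+02 1.0000e-02] F [1.4 0.8 0.2] op 0.698
[-0.4469 -0.9484  0.1332] rotz 0.0015 rows 10.1
```

Call:
{"api": "carry_out", "payload": {"increments": [[[-0.045,-0.094,0,0,0,0],[-0.09,-0.188,0.0,0,0,0],[-0.135,-0.282,0.0,0,0,0],[-0.18,-0.376,0,0,0,0],[-0.225,-0.47,0,0,0,0]]]}}

```text
clock: 2.28
eef_pos: [369.9, 227.8, 253.6]
tcp_rot: [3.141, 0.001, -3.115]
contact_force: [0.8, 0.1, 0.2]
opening: 0.705
```

Call:
{"api": "carry_out", "payload": {"increments": [[[-0.044,-0.094,0.01,0,0,0],[-0.088,-0.188,0.03,0,0,0],[-0.132,-0.282,0.06,0,0,0],[-0.176,-0.376,0.1,0,0,0],[-0.22,-0.47,0.13,0,0,0]]]}}

```text
clock: 2.7
eef_pos: [460.0, 47.6, 202.8]
tcp_rot: [3.141, 0.001, -3.115]
contact_force: [0.0, 1.1, -0.3]
opening: 0.701
```

```bash
python3 plan.py 464 39.7 100 181.5 464 39.7 54 181.5
```

```text
t 2.7 pos [460.   47.6 202.8] yaw -178.5 rp [1.7999e+02 5.0000e-02] F [ 0.   1.1 -0.3] op 0.701
[-0.0094 -0.0199  0.257 ] rotz -0.0 rows 2.5
[-0.0094 -0.0199  0.372 ] rotz -0.0 rows 3.6
```

Call:
{"api": "carry_out", "payload": {"increments": [[[-0.0094,-0.02,0.07,0,0,0],[-0.0094,-0.02,0.16,0,0,0],[-0.0094,-0.02,0.25,0,0,0],[-0.0094,-0.02,0.32,0,0,0],[-0.0094,-0.02,0.37,0,0,0]]]}}

```text
clock: 3.12
eef_pos: [462.4, 41.2, 52.9]
tcp_rot: [-3.141, -0.002, -3.116]
contact_force: [-0.4, -0.5, 0.3]
opening: 0.699
```

Call:
{"api": "carry_out", "payload": {"increments": [[[0,0,0,0,0,0],[0,0,0,0,0,0],[0,0,0,0,0,0],[0,0,0,0,0,0],[0,0,0,0,0,0]]], "hand": 1}}

```text
clock: 3.53
eef_pos: [464.3, 41.8, 56.4]
tcp_rot: [3.141, 0.002, -3.115]
contact_force: [-0.6, -0.4, -0.8]
opening: 0.255
```

Run:
```python
from h import *
from plan import plan
f=grab('top');im=f['img'][:,:,::-1]
cv2.imwrite('pics/f1.png',cv2.resize(im[190:330,230:410],None,fx=4,fy=4,interpolation=cv2.INTER_CUBIC))
plan(465.7,-20,54,181.5, 466.7,-60,54,181.5)
```

```text
t 3.6 pos [464.3  41.7  56.4] yaw -178.5 rp [1.7999e+02 1.3000e-01] F [0.2 0.8 3.1] op 0.254
[ 0.0005 -0.1544  0.0059] rotz 0.0003 rows 1.5
[ 0.0006 -0.2544  0.0059] rotz 0.0003 rows 2.4
```

View pics/f1.png

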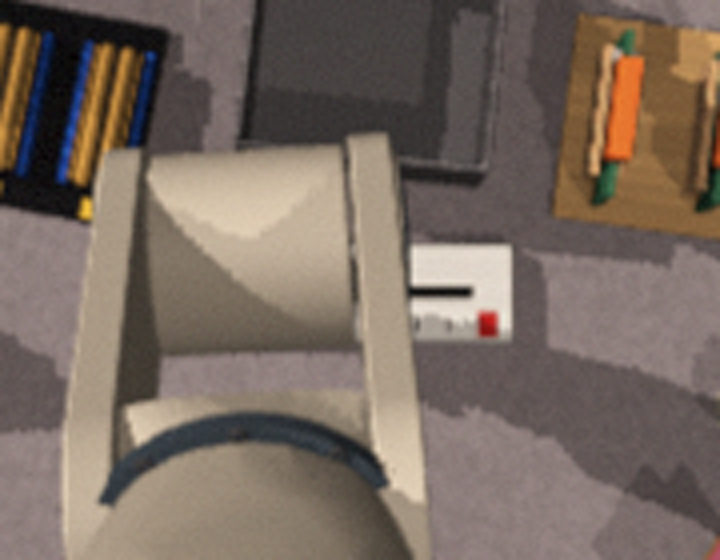

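Call:
{"api": "carry_out", "payload": {"increments": [[[0,-0.05,0,0,0,0],[0,-0.1,0,0,0,0],[0,-0.15,0,0,0,0],[0,-0.2,0,0,0,0],[0,-0.235,0,0,0,0]]]}}

```text
clock: 4.0
eef_pos: [466.6, -53.5, 56.4]
tcp_rot: [-3.141, 0.002, -3.116]
contact_force: [-0.4, 2.2, 4.5]
opening: 0.252
```

Call:
{"api": "carry_out", "payload": {"increments": [[[0,-0.01,0,0,0,0],[0,-0.015,0,0,0,0],[0,-0.02,0,0,0,0],[0,-0.02,0,0,0,0],[0,-0.02,0,0,0,0]]]}}

```text
clock: 4.42
eef_pos: [466.8, -60.4, 56.3]
tcp_rot: [-3.141, 0.002, -3.115]
contact_force: [-2.4, -0.7, 7.7]
opening: 0.252
```

Call:
{"api": "carry_out", "payload": {"increments": [[[0,-0.005,0,0,0,0],[0,-0.01,0,0,0,0],[0,-0.01,0,0,0,0],[0,-0.01,0,0,0,0]]]}}

```text
clock: 4.75
eef_pos: [466.9, -62.9, 56.3]
tcp_rot: [3.14, 0.002, -3.116]
contact_force: [-1.0, 11.2, 9.5]
opening: 0.252
```

Call:
{"api": "carry_out", "payload": {"increments": [[[0,-0.005,0,0,0,0],[0,-0.01,0,0,0,0],[0,-0.01,0,0,0,0],[0,-0.01,0,0,0,0]]]}}

```text
clock: 5.08
eef_pos: [466.8, -63.9, 56.4]
tcp_rot: [3.136, 0.001, -3.119]
contact_force: [0.3, 39.6, 13.4]
opening: 0.252
```

Call:
{"api": "carry_out", "payload": {"increments": [[[0,0.008,0,0,0,0],[0,0.01,0,0,0,0],[0,0.01,0,0,0,0]]]}}

```text
clock: 5.33
eef_pos: [466.9, -62.9, 56.4]
tcp_rot: [3.141, 0.002, -3.115]
contact_force: [-0.2, 10.4, 9.7]
opening: 0.249
```

Call:
{"api": "carry_out", "payload": {"increments": [[[0,0,0,0,0,0],[0,0,0,0,0,0],[0,0,0,0,0,0],[0,0,0,0,0,0],[0,0,0,0,0,0]]], "hand": 0.4}}

```text
clock: 5.75
eef_pos: [466.3, -64.4, 55.2]
tcp_rot: [-3.141, 0.0, -3.115]
contact_force: [0.3, 1.0, 0.4]
opening: 0.604
```

Call:
{"api": "carry_out", "payload": {"increments": [[[0,0,-0.08,0,0,0],[0,0,-0.18,0,0,0],[0,0,-0.25,0,0,0],[0,-0.08,-0.3,0,0,0],[-0.08,-0.14,-0.3,0,0,0]]]}}

```text
clock: 6.17
eef_pos: [497.7, -120.1, 179.2]
tcp_rot: [-3.141, 0.002, -3.113]
contact_force: [0.6, 0.2, 0.6]
opening: 0.601
```

```bash
python3 plan.py 569 -159 210 172.7 569 -159 101 172.7
```

```text
t 6.2 pos [ 497.7 -120.1  179.2] yaw -178.4 rp [-1.7994e+02  1.0000e-01] F [0.6 0.2 0.6] op 0.601
[-0.1755 -0.1023 -0.077 ] rotz 0.1486 rows 2.1
[-0.1755 -0.1023  0.1955] rotz 0.1486 rows 2.7
```

Call:
{"api": "carry_out", "payload": {"increments": [[[-0.08,-0.05,-0.04,0,0,0.08],[-0.16,-0.1,-0.07,0,0,0.148],[-0.1755,-0.1023,-0.077,0,0,0.1486],[-0.1755,-0.1023,-0.077,0,0,0.1486]]]}}

```text
clock: 6.5
eef_pos: [573.4, -159.9, 206.8]
tcp_rot: [-3.141, 0.003, 3.011]
contact_force: [-0.8, 0.3, -0.6]
opening: 0.6
```

Run:
```python
from h import *
from plan import plan
for c in('top','scene'):
    f=grab(c,c+'2.png');W=world(f)
    print([(round(d['confidence'],2),np.round(d['point']).tolist()) for d in nets.tip_of('fader_top',c)])
    H=cl(f['img']);s,v=H[...,1],H[...,2]
    m=(W[...,0]>440)&(W[...,0]<490)&(abs(W[...,1])<90)&(W[...,2]>48)&(W[...,2]<62)
    print(m.sum(),np.nanmedian(W[m],0))
plan(569,-159,101,172.7)
```

```text
[(0.53, [462.0, -59.0, 58.0])]
96 [463.86700549 -65.02043     57.30598198]
[(0.6, [467.0, -64.0, 62.0])]
83 [471.01673712 -62.67149814  56.77797285]
t 6.7 pos [ 569.2 -157.8  205. ] yaw 172.6 rp [ 1.7998e+02 -1.5000e-01] F [-0.6  0.   0.4] op 0.602
[ 1.000e-04 -3.200e-03  2.599e-01] rotz -0.0009 rows 2.5
```

View pics/top2.png

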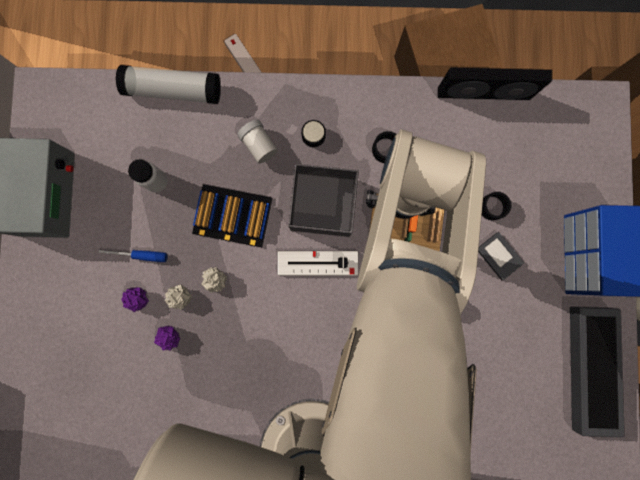

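View pics/scene2.png

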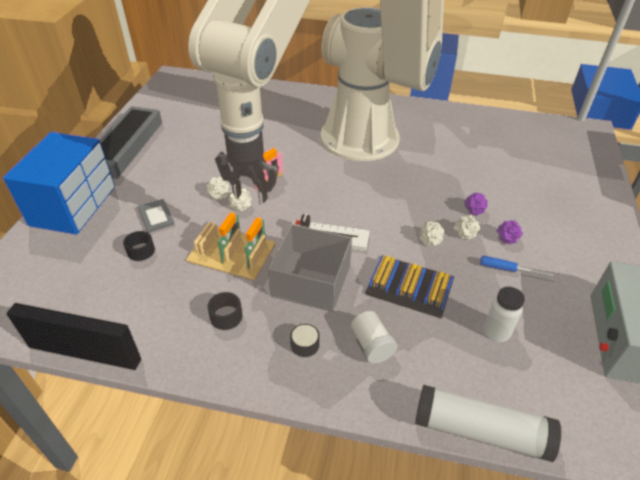

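Call:
{"api": "carry_out", "payload": {"increments": [[[0,-0.002,0.08,0,0,0],[0,-0.002,0.16,0,0,0],[0,-0.002,0.22,0,0,0],[0,-0.002,0.26,0,0,0],[0,-0.002,0.26,0,0,0]]]}}

```text
clock: 7.12
eef_pos: [567.2, -157.9, 98.2]
tcp_rot: [3.141, -0.007, 3.013]
contact_force: [-0.6, 0.7, 0.7]
opening: 0.604
```

Call:
{"api": "carry_out", "payload": {"increments": [[[0,0,0,0,0,0],[0,0,0,0,0,0],[0,0,0,0,0,0],[0,0,0,0,0,0],[0,0,0,0,0,0]]], "hand": 1, "squeeze": 70}}

```text
clock: 7.53
eef_pos: [571.8, -159.5, 103.6]
tcp_rot: [-3.141, 0.003, 3.012]
contact_force: [-0.7, 1.1, 7.2]
opening: 0.151
```

```bash
python3 plan.py 570 -158 210 172.7
```

```text
t 7.5 pos [ 571.8 -159.5  103.6] yaw 172.6 rp [-1.7999e+02  1.4000e-01] F [-0.7  1.1  7.2] op 0.151
[ 0.0049  0.0031 -0.266 ] rotz -0.0017 rows 2.6
```

Call:
{"api": "carry_out", "payload": {"increments": [[[0,0,0,0,0,0],[0,0,0,0,0,0],[0,0,0,0,0,0]]]}}

```text
clock: 7.78
eef_pos: [571.7, -159.5, 103.6]
tcp_rot: [-3.141, 0.002, 3.012]
contact_force: [-0.7, 1.2, 7.9]
opening: 0.152
```

Call:
{"api": "carry_out", "payload": {"increments": [[[0,0,-0.04,0,0,0],[0,0,-0.1,0,0,0],[0,0,-0.18,0,0,0],[0,0,-0.26,0,0,0],[0,0,-0.31,0,0,0]]]}}

```text
clock: 8.2
eef_pos: [571.7, -159.6, 229.7]
tcp_rot: [-3.141, 0.004, 3.012]
contact_force: [1.2, -0.8, -0.9]
opening: 0.15
```

```bash
python3 plan.py 567.5 150.4 235 170.2 589 278 235 170.2
```

```text
t 8.2 pos [ 571.7 -159.6  229.7] yaw 172.6 rp [-179.97    0.21] F [ 1.2 -0.8 -0.9] op 0.15
[ 0.1104  0.7672 -0.0133] rotz 0.0399 rows 7.4
[ 0.0982  1.0904 -0.0133] rotz 0.0399 rows 10.5
```

Call:
{"api": "carry_out", "payload": {"increments": [[[0.01,0.1,0,0,0,0.01],[0.02,0.2,0,0,0,0.02],[0.03,0.3,0,0,0,0.04],[0.04,0.4,0,0,0,0.04],[0.05,0.5,0,0,0,0.04]]]}}

```text
clock: 8.62
eef_pos: [576.5, 43.2, 226.6]
tcp_rot: [3.141, 0.001, 2.97]
contact_force: [1.0, 0.5, -2.3]
opening: 0.148
```

```bash
python3 plan.py 591 277.9 200 170.2
```

```text
t 8.6 pos [576.5  43.2 226.6] yaw 170.2 rp [1.7999e+02 5.0000e-02] F [ 1.   0.5 -2.3] op 0.148
[0.0645 0.5842 0.0666] rotz -0.0007 rows 5.7
```

Call:
{"api": "carry_out", "payload": {"increments": [[[0.01,0.1,0,0,0,0],[0.02,0.2,0,0,0,0],[0.03,0.3,0,0,0,0],[0.04,0.4,0,0,0,0],[0.055,0.5,0,0,0,0]]]}}

```text
clock: 9.03
eef_pos: [589.2, 244.4, 226.6]
tcp_rot: [3.141, 0.001, 2.97]
contact_force: [0.4, 0.3, -1.2]
opening: 0.146
```

Call:
{"api": "carry_out", "payload": {"increments": [[[0.007,0.06,0.02,0,0,0],[0.01,0.084,0.05,0,0,0],[0.01,0.084,0.067,0,0,0],[0.01,0.084,0.067,0,0,0],[0.01,0.084,0.067,0,0,0]]]}}

```text
clock: 9.45
eef_pos: [590.5, 274.6, 198.5]
tcp_rot: [-3.14, -0.001, 2.97]
contact_force: [0.1, 0.8, -1.2]
opening: 0.15
```

Run:
```python
from h import *
from plan import plan
for c in('top','scene'):
    f=grab(c,c+'3.png')
plan(591,277.9,150,170.2)
```

```text
t 9.6 pos [591.3 274.7 199.6] yaw 170.1 rp [-1.7999e+02  1.0000e-02] F [-0.2 -0.2 -2.4] op 0.149
[0.0022 0.0078 0.124 ] rotz -0.0016 rows 1.2
```

View pics/scene3.png

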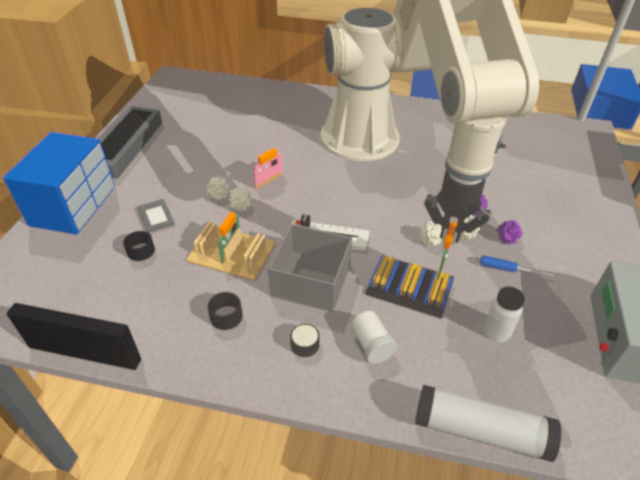

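Call:
{"api": "carry_out", "payload": {"increments": [[[0.002,0.007,0.04,0,0,0],[0.002,0.007,0.08,0,0,0],[0.002,0.007,0.12,0,0,0],[0.002,0.007,0.136,0,0,0],[0.002,0.007,0.136,0,0,0]]]}}

```text
clock: 9.97
eef_pos: [590.1, 277.7, 143.7]
tcp_rot: [-3.14, -0.002, 2.969]
contact_force: [-0.3, -0.1, -2.5]
opening: 0.149
```

Run:
```python
from h import *
from plan import plan
f=grab('scene');W=world(f);H=cl(f['img']);h,s,v=H[...,0],H[...,1],H[...,2]
im=f['img'][:,:,::-1]
cv2.imwrite('pics/s4.png',cv2.resize(im[210:320,360:470],None,fx=6,fy=6,interpolation=cv2.INTER_CUBIC))
reg=(abs(W[...,0]-590)<90)&(abs(W[...,1]-278)<60)
for n,m in(('orange',reg&(h<14)&(s>180)&(v>110)),('green',reg&(h>45)&(h<90)&(s>80)&(v>30)),('brass',reg&(h>12)&(h<28)&(s>110)&(v>70)&(W[...,2]>34))):
    q=W[m]; print(n,m.sum(), q.mean(0).round(1), np.percentile(q,[5,95],axis=0).round(1))
    a=np.radians(-9.8); print('  clip coord y', np.percentile(-np.sin(a)*q[:,0]+np.cos(a)*q[:,1],[5,50,95]).round(1))
plan(591,277.9,150,170.2)
```

```text
orange 23 [589.3 275.5 147.2] [[573.5 267.1 144. ]
 [609.8 283.1 148.8]]
  clip coord y [366.6 369.7 377.5]<stdin>:8: RuntimeWarning: Mean of empty slice.
  ret = um.true_divide(
Traceback (most recent call last):
IndexError: index -1 is out of bounds for axis 0 with size 0
```

View pics/s4.png

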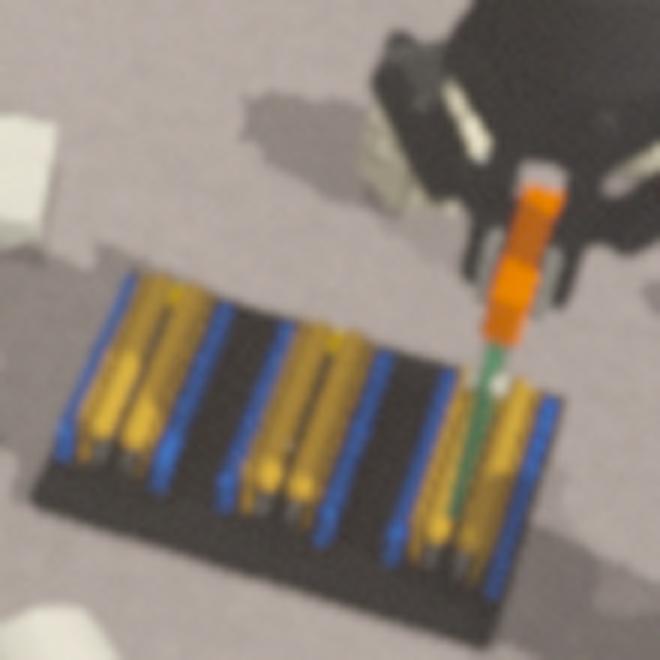

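Call:
{"api": "carry_out", "payload": {"increments": [[[0,0.001,0.02,0,0,0],[0,0.001,0.04,0,0,0],[0,0.001,0.055,0,0,0],[0,0.001,0.055,0,0,0]]]}}

```text
clock: 10.35
eef_pos: [591.1, 279.4, 122.2]
tcp_rot: [3.142, 0.001, 2.97]
contact_force: [2.5, -1.2, -6.6]
opening: 0.149
```

Call:
{"api": "carry_out", "payload": {"increments": [[[0,0,0.01,0,0,0],[0,0,0.02,0,0,0],[0,0,0.03,0,0,0],[0,0,0.03,0,0,0]]]}}

```text
clock: 10.68
eef_pos: [591.0, 279.5, 110.5]
tcp_rot: [3.141, 0.001, 2.97]
contact_force: [1.8, -0.1, -3.2]
opening: 0.146
```

Call:
{"api": "carry_out", "payload": {"increments": [[[0,0,0.008,0,0,0],[0,0,0.015,0,0,0],[0,0,0.018,0,0,0],[0,0,0.018,0,0,0]]]}}

```text
clock: 11.02
eef_pos: [590.9, 279.6, 103.6]
tcp_rot: [3.141, 0.0, 2.97]
contact_force: [0.3, -0.6, 1.9]
opening: 0.148
```

Call:
{"api": "carry_out", "payload": {"increments": [[[0,0,0.003,0,0,0],[0,0,0.005,0,0,0],[0,0,0.005,0,0,0]]]}}

```text
clock: 11.27
eef_pos: [591.1, 279.8, 103.5]
tcp_rot: [3.141, 0.001, 2.97]
contact_force: [-3.8, -2.7, 18.8]
opening: 0.15
```

Call:
{"api": "carry_out", "payload": {"increments": [[[0,0,0.002,0,0,0],[0,0,0.003,0,0,0],[0,0,0.003,0,0,0]]]}}

```text
clock: 11.52
eef_pos: [591.2, 279.9, 103.5]
tcp_rot: [3.141, 0.001, 2.97]
contact_force: [-8.2, -3.8, 28.2]
opening: 0.146
```

Call:
{"api": "carry_out", "payload": {"increments": [[[0,0,-0.007,0,0,0],[0,0,-0.007,0,0,0],[0,0,-0.007,0,0,0],[0,0,-0.007,0,0,0],[0,0,-0.007,0,0,0]]], "hand": 0.4}}

```text
clock: 11.93
eef_pos: [590.4, 279.4, 102.5]
tcp_rot: [-3.141, -0.001, 2.971]
contact_force: [0.2, -0.1, 0.5]
opening: 0.601
```

Call:
{"api": "carry_out", "payload": {"increments": [[[0,0,-0.05,0,0,0],[0,0,-0.12,0,0,0],[0,0,-0.2,0,0,0],[0,-0.03,-0.25,0,0,0],[0,-0.1,-0.27,0,0,0]]]}}

```text
clock: 12.35
eef_pos: [585.8, 242.6, 214.5]
tcp_rot: [3.138, 0.005, 2.973]
contact_force: [1.9, -0.4, 0.2]
opening: 0.601
```

```bash
python3 plan.py 567 -224 210 173.3
```

```text
t 12.3 pos [585.8 242.6 214.5] yaw 170.3 rp [179.78   0.26] F [ 1.9 -0.4  0.2] op 0.601
[-0.1499 -1.1578  0.0113] rotz -0.0498 rows 11.2
```

Call:
{"api": "carry_out", "payload": {"increments": [[[-0.013,-0.1,0,0,0,0],[-0.026,-0.2,0,0,0,0],[-0.039,-0.3,0,0,0,0],[-0.052,-0.4,0,0,0,-0.02],[-0.065,-0.5,0,0,0,-0.05]]]}}

```text
clock: 12.77
eef_pos: [574.9, 36.9, 210.9]
tcp_rot: [-3.142, -0.0, 3.024]
contact_force: [1.6, -0.1, -0.6]
opening: 0.6
```

```bash
python3 plan.py 567 -224 210 173.3
python3 - <<'E'
from h import *
f=grab('top','top5.png');f=grab('scene','scene5.png')
im=f['img'][:,:,::-1]
cv2.imwrite('pics/s5.png',cv2.resize(im[200:320,350:480],None,fx=5,fy=5,interpolation=cv2.INTER_CUBIC))
E
```

```text
t 12.8 pos [574.9  36.9 210.9] yaw 173.3 rp [-1.8e+02 -2.0e-02] F [ 1.6 -0.1 -0.6] op 0.6
[-0.0568 -0.65    0.0023] rotz -0.0007 rows 6.3
```

View pics/s5.png

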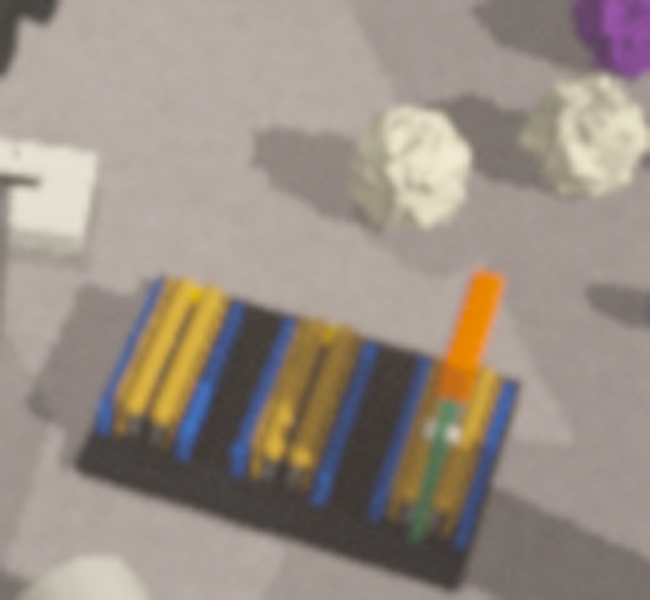

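Call:
{"api": "carry_out", "payload": {"increments": [[[-0.01,-0.1,0,0,0,0],[-0.02,-0.2,0,0,0,0],[-0.03,-0.3,0,0,0,0],[-0.04,-0.4,0,0,0,0],[-0.05,-0.5,0,0,0,0]]]}}

```text
clock: 13.28
eef_pos: [571.5, -163.6, 210.9]
tcp_rot: [3.141, -0.0, 3.023]
contact_force: [0.3, -0.3, -0.2]
opening: 0.6
```

Call:
{"api": "carry_out", "payload": {"increments": [[[-0.005,-0.1,0,0,0,0],[-0.007,-0.145,0,0,0,0],[-0.007,-0.15,0,0,0,0],[-0.007,-0.15,0,0,0,0],[-0.007,-0.15,0,0,0,0]]]}}

```text
clock: 13.7
eef_pos: [567.3, -221.2, 210.8]
tcp_rot: [3.141, -0.001, 3.023]
contact_force: [-0.7, 1.0, -0.1]
opening: 0.597
```

```bash
python3 plan.py 567 -223.5 103 173.3
```

```text
t 13.7 pos [ 567.3 -221.2  210.8] yaw 173.2 rp [ 1.7996e+02 -4.0000e-02] F [-0.7  1.  -0.1] op 0.597
[ 1.000e-04 -5.700e-03  2.694e-01] rotz -0.0019 rows 2.6
```

Call:
{"api": "carry_out", "payload": {"increments": [[[0,-0.005,0.08,0,0,0],[0,-0.005,0.16,0,0,0],[0,-0.005,0.23,0,0,0],[0,-0.005,0.269,0,0,0],[0,-0.005,0.269,0,0,0]]]}}

```text
clock: 14.12
eef_pos: [565.0, -221.4, 99.9]
tcp_rot: [3.14, -0.006, 3.025]
contact_force: [-0.5, -0.1, -0.2]
opening: 0.603
```

Call:
{"api": "carry_out", "payload": {"increments": [[[0,0,0,0,0,0],[0,0,0,0,0,0],[0,0,0,0,0,0],[0,0,0,0,0,0],[0,0,0,0,0,0]]], "hand": 1}}

```text
clock: 14.53
eef_pos: [568.3, -224.3, 105.4]
tcp_rot: [-3.141, 0.003, 3.023]
contact_force: [0.4, 3.0, 8.1]
opening: 0.148
```

Call:
{"api": "carry_out", "payload": {"increments": [[[0,0,0,0,0,0],[0,0,0,0,0,0],[0,0,0,0,0,0]]]}}

```text
clock: 14.78
eef_pos: [568.4, -224.4, 105.4]
tcp_rot: [-3.141, 0.003, 3.022]
contact_force: [-0.1, 2.7, 7.4]
opening: 0.148
```

Call:
{"api": "carry_out", "payload": {"increments": [[[0,0,-0.04,0,0,0],[0,0,-0.1,0,0,0],[0,0,-0.18,0,0,0],[0,0,-0.26,0,0,0],[0,0,-0.32,0,0,0]]]}}

```text
clock: 15.2
eef_pos: [567.5, -224.6, 234.8]
tcp_rot: [-3.141, 0.003, 3.023]
contact_force: [0.9, 0.3, -1.5]
opening: 0.146
```

```bash
python3 plan.py 569 150.4 210 170.2
python3 - <<'E'
from h import *
f=grab('scene','scene6.png')
E
```

```text
t 15.2 pos [ 567.5 -224.6  234.8] yaw 173.2 rp [-1.7996e+02  1.5000e-01] F [ 0.9  0.3 -1.5] op 0.146
[0.1076 0.9312 0.062 ] rotz 0.0497 rows 9.0
```

View pics/scene6.png

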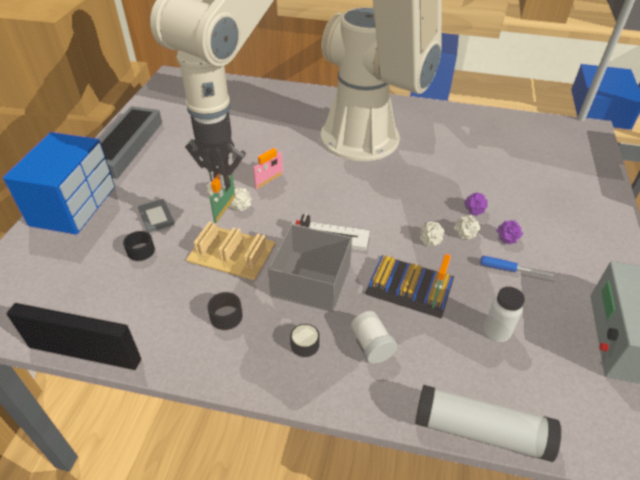

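Call:
{"api": "carry_out", "payload": {"increments": [[[0.012,0.1,0,0,0,0.02],[0.024,0.2,0,0,0,0.05],[0.036,0.3,0,0,0,0.05],[0.048,0.4,0,0,0,0.05],[0.06,0.5,0,0,0,0.05]]]}}

```text
clock: 15.67
eef_pos: [566.6, -21.3, 232.1]
tcp_rot: [3.141, 0.001, 2.97]
contact_force: [0.6, 0.8, -1.9]
opening: 0.15
```

```bash
python3 plan.py 568.5 151.7 210 170.2
```

```text
t 15.7 pos [566.6 -21.3 232.1] yaw 170.2 rp [1.7999e+02 5.0000e-02] F [ 0.6  0.8 -1.9] op 0.15
[0.0692 0.4269 0.0551] rotz -0.0008 rows 4.2
```

Call:
{"api": "carry_out", "payload": {"increments": [[[0.016,0.1,0,0,0,0],[0.032,0.2,0,0,0,0],[0.048,0.3,0,0,0,0],[0.065,0.4,0.02,0,0,0],[0.069,0.427,0.055,0,0,0]]]}}

```text
clock: 16.08
eef_pos: [569.7, 155.5, 211.3]
tcp_rot: [3.138, 0.004, 2.973]
contact_force: [0.4, -0.4, -1.9]
opening: 0.148
```

Call:
{"api": "carry_out", "payload": {"increments": [[[0,0,0.05,0,0,0],[0,0,0.1,0,0,0],[0,0,0.14,0,0,0],[0,0,0.15,0,0,0],[0,0,0.15,0,0,0]]]}}

```text
clock: 16.5
eef_pos: [568.0, 149.9, 148.7]
tcp_rot: [-3.141, -0.002, 2.97]
contact_force: [-1.3, 1.1, -1.6]
opening: 0.145
```

Call:
{"api": "carry_out", "payload": {"increments": [[[0,0,0,0,0,0],[0,0,0,0,0,0],[0,0,0,0,0,0]]]}}

```text
clock: 16.75
eef_pos: [569.6, 150.2, 150.9]
tcp_rot: [3.141, 0.002, 2.97]
contact_force: [-1.0, 0.3, -1.5]
opening: 0.146
```

```bash
python3 plan.py 568.5 151.7 135 170.2;python3 - <<'E'
from h import *
f=grab('scene');im=f['img'][:,:,::-1]
cv2.imwrite('pics/s7.png',cv2.resize(im[200:320,350:480],None,fx=5,fy=5,interpolation=cv2.INTER_CUBIC))
E
```

```text
t 16.8 pos [569.6 150.2 150.9] yaw 170.2 rp [1.7995e+02 1.1000e-01] F [-1.   0.3 -1.5] op 0.146
[0.0034 0.0032 0.0396] rotz -0.0004 rows 0.4
```

View pics/s7.png

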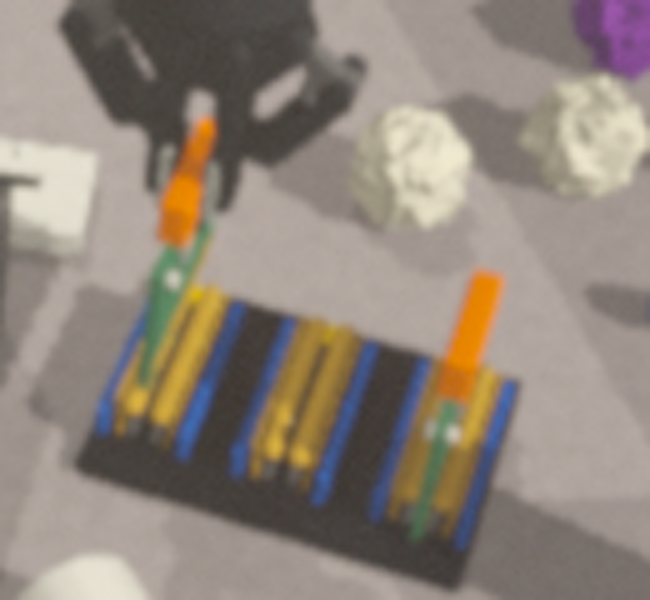

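Call:
{"api": "carry_out", "payload": {"increments": [[[0.002,0.003,0.02,0,0,0],[0.002,0.003,0.032,0,0,0],[0.002,0.003,0.032,0,0,0]]]}}

```text
clock: 17.05
eef_pos: [567.5, 151.3, 135.5]
tcp_rot: [-3.141, -0.002, 2.971]
contact_force: [0.7, -0.8, -1.3]
opening: 0.151
```

Call:
{"api": "carry_out", "payload": {"increments": [[[0,0,0.012,0,0,0],[0,0,0.024,0,0,0],[0,0,0.036,0,0,0],[0,0,0.04,0,0,0],[0,0,0.04,0,0,0]]]}}

```text
clock: 17.47
eef_pos: [568.6, 151.5, 120.5]
tcp_rot: [3.141, 0.001, 2.971]
contact_force: [2.6, -0.6, -1.5]
opening: 0.148
```

Call:
{"api": "carry_out", "payload": {"increments": [[[0,0,0.01,0,0,0],[0,0,0.02,0,0,0],[0,0,0.025,0,0,0],[0,0,0.025,0,0,0]]]}}

```text
clock: 17.8
eef_pos: [568.7, 151.5, 110.6]
tcp_rot: [3.141, 0.001, 2.971]
contact_force: [1.6, -1.5, -1.7]
opening: 0.15
```

Call:
{"api": "carry_out", "payload": {"increments": [[[0,0,0.006,0,0,0],[0,0,0.012,0,0,0],[0,0,0.014,0,0,0],[0,0,0.014,0,0,0]]]}}

```text
clock: 18.13
eef_pos: [568.7, 151.6, 105.4]
tcp_rot: [3.141, 0.001, 2.97]
contact_force: [0.2, 0.5, 4.0]
opening: 0.146
```

Call:
{"api": "carry_out", "payload": {"increments": [[[0,0,0.003,0,0,0],[0,0,0.005,0,0,0],[0,0,0.005,0,0,0]]]}}

```text
clock: 18.38
eef_pos: [568.9, 151.7, 105.3]
tcp_rot: [3.141, 0.001, 2.971]
contact_force: [-5.7, -1.3, 24.2]
opening: 0.15
```

Call:
{"api": "carry_out", "payload": {"increments": [[[0,0,-0.004,0,0,0],[0,0,-0.005,0,0,0],[0,0,-0.005,0,0,0],[0,0,-0.005,0,0,0],[0,0,-0.005,0,0,0]]], "hand": 0.4}}

```text
clock: 18.8
eef_pos: [568.0, 151.4, 104.7]
tcp_rot: [-3.141, -0.001, 2.971]
contact_force: [-0.8, -0.6, 0.2]
opening: 0.6
```

Call:
{"api": "carry_out", "payload": {"increments": [[[0,0,-0.06,0,0,0],[0,0,-0.14,0,0,0],[0.04,0,-0.22,0,0,0],[0.14,0,-0.22,0,0,-0.05],[0.24,0,-0.22,0,0,-0.1]]]}}

```text
clock: 19.22
eef_pos: [474.6, 168.2, 194.8]
tcp_rot: [3.14, 0.004, 3.076]
contact_force: [-1.0, 0.3, -0.2]
opening: 0.602
```

Run:
```python
from h import *
from plan import plan
f=grab('scene','scene8.png');im=f['img'][:,:,::-1]
cv2.imwrite('pics/s8.png',cv2.resize(im[200:320,350:480],None,fx=5,fy=5,interpolation=cv2.INTER_CUBIC))
W=world(f);H=cl(f['img']);h,s,v=H[...,0],H[...,1],H[...,2]
for m in blobs((h<14)&(s>180)&(v>110)&(W[...,0]>520)&(W[...,0]<660)&(W[...,1]>100)&(W[...,1]<320),20):
    print('orange',m.sum(),np.nanpercentile(W[m][:,2],[5,50,90,98]).round(1),rect(W[m&(W[...,2]>103)][:,:2]))
print([(round(d['confidence'],2),np.round(d['point']).tolist()) for d in nets.tip_of('paper1','scene')])
plan(418,249.5,120,180,418,249.5,30,180)
```

```text
[(0.97, [412.0, 252.0, 22.0]), (0.91, [271.0, 360.0, 26.0]), (0.86, [363.0, 444.0, 23.0]), (0.83, [401.0, -256.0, 26.0]), (0.75, [372.0, 332.0, 24.0]), (0.69, [370.0, -326.0, 20.0])]
t 19.3 pos [467.7 167.5 192.4] yaw 176.4 rp [-179.92   -0.29] F [ 0.6 -0.2 -0.4] op 0.6
[0.137  0.1967 0.181 ] rotz -0.0604 rows 2.9
[0.137  0.1967 0.406 ] rotz -0.0604 rows 4.5
```

View pics/scene8.png

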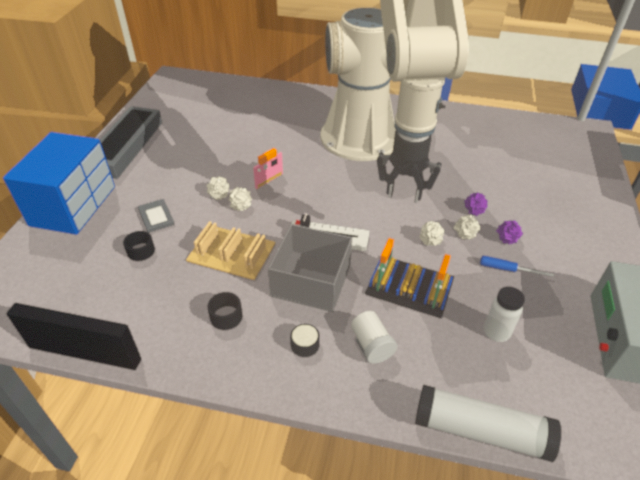

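View pics/s8.png

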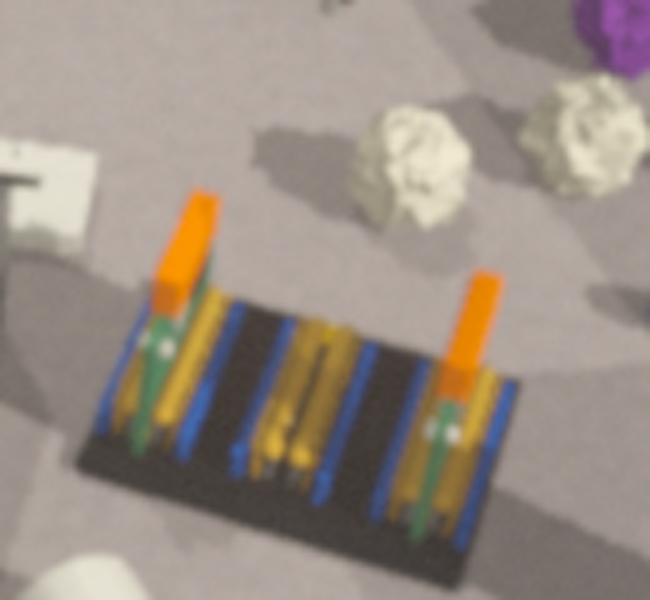

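Call:
{"api": "carry_out", "payload": {"increments": [[[0.06,0.08,0.03,0,0,-0.06],[0.12,0.16,0.08,0,0,-0.06],[0.144,0.197,0.15,0,0,-0.06],[0.144,0.197,0.2,0,0,-0.06],[0.144,0.197,0.2,0,0,-0.06]]], "hand": 0, "squeeze": 25}}

```text
clock: 19.73
eef_pos: [418.7, 249.9, 109.8]
tcp_rot: [-3.138, -0.005, 3.14]
contact_force: [-0.6, -1.0, 0.2]
opening: 0.999
```

```bash
python3 plan.py 415 250 31 180
```

```text
t 19.7 pos [418.7 249.9 109.8] yaw 179.9 rp [-179.82   -0.3 ] F [-0.6 -1.   0.2] op 0.999
[9.200e-03 1.000e-04 1.969e-01] rotz -0.0013 rows 1.9
```

Call:
{"api": "carry_out", "payload": {"increments": [[[0.002,0,0.07,0,0,0],[0.002,0,0.14,0,0,0],[0.002,0,0.19,0,0,0],[0.002,0,0.197,0,0,0],[0.002,0,0.197,0,0,0]]]}}

```text
clock: 20.15
eef_pos: [420.6, 249.7, 34.1]
tcp_rot: [-3.141, -0.002, 3.137]
contact_force: [0.5, 1.1, 0.4]
opening: 0.999
```

Call:
{"api": "carry_out", "payload": {"increments": [[[0,0,0,0,0,0],[0,0,0,0,0,0],[0,0,0,0,0,0],[0,0,0,0,0,0],[0,0,0,0,0,0]]], "hand": 1}}

```text
clock: 20.57
eef_pos: [421.8, 251.0, 36.1]
tcp_rot: [3.14, 0.003, 3.138]
contact_force: [-1.0, 0.5, 10.9]
opening: 0.585
```

Call:
{"api": "carry_out", "payload": {"increments": [[[0,0,-0.06,0,0,0],[0,0,-0.15,0,0,0],[0,0,-0.25,0,0,0],[0,0,-0.35,0,0,0],[0,-0.05,-0.42,0,0,0]]]}}

```text
clock: 20.98
eef_pos: [422.0, 232.6, 207.0]
tcp_rot: [3.138, 0.005, 3.139]
contact_force: [0.7, 0.8, 0.5]
opening: 0.587
```

```bash
python3 plan.py 580 20 190 180
```

```text
t 21.0 pos [422.  232.6 207. ] yaw 179.9 rp [179.79   0.29] F [0.7 0.8 0.5] op 0.587
[-0.3962 -0.5305  0.0426] rotz -0.0023 rows 6.4
```

Call:
{"api": "carry_out", "payload": {"increments": [[[-0.06,-0.08,0,0,0,0],[-0.12,-0.16,0,0,0,0],[-0.18,-0.24,0,0,0,0],[-0.24,-0.32,0,0,0,0],[-0.3,-0.4,0,0,0,0]]]}}

```text
clock: 21.4
eef_pos: [541.0, 68.1, 203.8]
tcp_rot: [3.141, 0.002, 3.138]
contact_force: [0.1, 0.6, -0.6]
opening: 0.585
```

Call:
{"api": "carry_out", "payload": {"increments": [[[-0.06,-0.08,0.0,0,0,0],[-0.1,-0.12,0.08,0,0,0],[-0.1,-0.12,0.16,0,0,0],[-0.1,-0.12,0.19,0,0,0],[-0.1,-0.12,0.19,0,0,0]]]}}

```text
clock: 21.82
eef_pos: [577.4, 21.5, 124.0]
tcp_rot: [-3.142, -0.006, 3.137]
contact_force: [-0.8, -0.3, 0.4]
opening: 0.579
```

```bash
python3 plan.py 585 15 125 180
```

```text
t 21.8 pos [577.4  21.5 124. ] yaw 179.8 rp [-180.     -0.32] F [-0.8 -0.3  0.4] op 0.579
[-0.0192 -0.0161 -0.0025] rotz -0.004 rows 0.2
```

Call:
{"api": "carry_out", "payload": {"increments": [[[-0.02,-0.015,0.0,0,0,0],[-0.02,-0.015,0.01,0,0,0],[-0.02,-0.015,0.01,0,0,0]]]}}

```text
clock: 22.07
eef_pos: [589.0, 16.0, 123.8]
tcp_rot: [3.142, 0.003, 3.139]
contact_force: [-0.2, 0.4, -0.6]
opening: 0.584
```

Call:
{"api": "carry_out", "payload": {"increments": [[[0,0,0,0,0,0],[0,0,0,0,0,0],[0,0,0,0,0,0],[0,0,-0.01,0,0,0],[0,0,-0.05,0,0,0]]], "hand": 0.2}}

```text
clock: 22.48
eef_pos: [586.2, 15.7, 141.0]
tcp_rot: [-3.141, -0.004, 3.138]
contact_force: [-0.1, -0.4, 0.4]
opening: 0.801
```

Call:
{"api": "carry_out", "payload": {"increments": [[[0.03,0.03,-0.06,0,0,0],[0.09,0.1,-0.1,0,0,0],[0.15,0.17,-0.12,0,0,0],[0.2,0.25,-0.12,0,0,0],[0.25,0.33,-0.12,0,0,0]]]}}

```text
clock: 22.9
eef_pos: [487.5, 149.0, 191.7]
tcp_rot: [3.141, 0.002, 3.137]
contact_force: [0.8, 1.1, 0.0]
opening: 0.799
```

Run:
```python
from h import *
from plan import plan
f=grab('top','top9.png')
print([(round(d['confidence'],2),np.round(d['point']).tolist()) for d in nets.tip_of('paper1','top')])
plan(372,335.5,110,180)
```

```text
[(0.91, [364.0, -332.0, 28.0]), (0.82, [269.0, 363.0, 21.0]), (0.68, [396.0, -256.0, 25.0]), (0.67, [580.0, 14.0, 29.0]), (0.57, [359.0, 441.0, 24.0]), (0.23, [662.0, 418.0, -0.0])]
t 23.0 pos [485.5 151.3 191. ] yaw 180.0 rp [ 1.7994e+02 -4.0000e-02] F [-0.2 -0.7 -1. ] op 0.8
[0.284  0.4603 0.2025] rotz -0.0002 rows 5.5
```

View pics/top9.png

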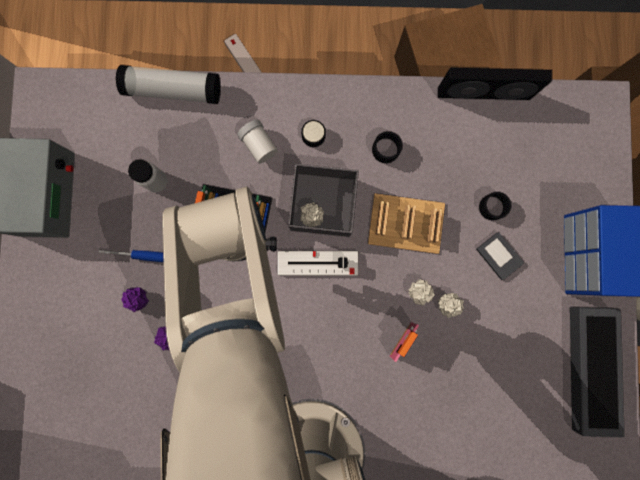

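Call:
{"api": "carry_out", "payload": {"increments": [[[0.05,0.085,0.02,0,0,0],[0.1,0.17,0.04,0,0,0],[0.15,0.255,0.06,0,0,0],[0.2,0.34,0.08,0,0,0],[0.25,0.42,0.1,0,0,0]]], "hand": 0}}

```text
clock: 23.42
eef_pos: [388.3, 317.9, 150.6]
tcp_rot: [3.141, 0.001, 3.138]
contact_force: [1.6, 0.9, -0.4]
opening: 0.999
```

Call:
{"api": "carry_out", "payload": {"increments": [[[0.034,0.038,0.05,0,0,0],[0.034,0.038,0.05,0,0,0],[0.034,0.038,0.05,0,0,0]]]}}

```text
clock: 23.67
eef_pos: [374.5, 331.8, 129.8]
tcp_rot: [-3.14, -0.001, 3.141]
contact_force: [-0.4, -1.4, 0.7]
opening: 0.995
```

Run:
```python
from h import *
from plan import plan
f=grab('scene','scene10.png')
print([(round(d['confidence'],2),np.round(d['point']).tolist()) for d in nets.tip_of('paper1','scene')])
plan(372,334.5,31,180)
```

```text
[(0.98, [363.0, 444.0, 23.0]), (0.97, [401.0, -258.0, 23.0]), (0.92, [270.0, 359.0, 26.0]), (0.81, [369.0, -330.0, 24.0]), (0.75, [583.0, 19.0, 28.0]), (0.69, [370.0, 335.0, 23.0])]
t 23.8 pos [376.1 331.3 130.9] yaw 179.8 rp [1.8e+02 3.0e-02] F [ 0.1  0.5 -0.7] op 1.002
[0.0102 0.0079 0.2497] rotz -0.0034 rows 2.4
```

View pics/scene10.png

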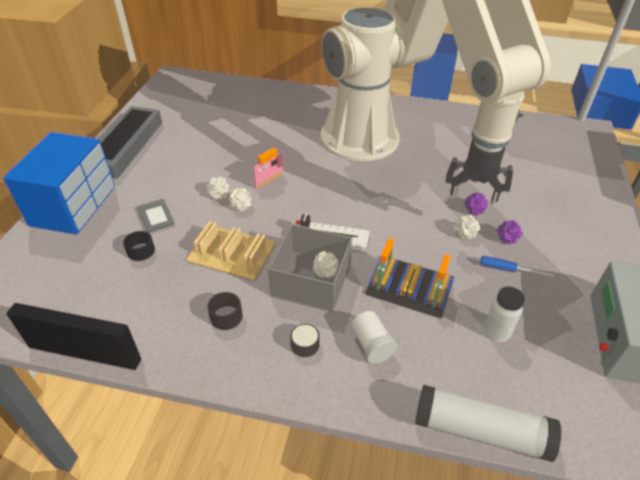

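Call:
{"api": "carry_out", "payload": {"increments": [[[0.01,0.009,0.08,0,0,0],[0.01,0.009,0.16,0,0,0],[0.01,0.009,0.23,0,0,0],[0.01,0.009,0.255,0,0,0],[0.01,0.009,0.255,0,0,0]]]}}

```text
clock: 24.18
eef_pos: [371.3, 333.7, 27.0]
tcp_rot: [-3.139, -0.002, 3.136]
contact_force: [-0.1, -0.0, 0.1]
opening: 0.998
```

Call:
{"api": "carry_out", "payload": {"increments": [[[0,0,0,0,0,0],[0,0,0,0,0,0],[0,0,0,0,0,0],[0,0,0,0,0,0],[0,0,0,0,0,0]]], "hand": 1}}

```text
clock: 24.6
eef_pos: [372.8, 336.0, 30.4]
tcp_rot: [3.14, 0.003, 3.138]
contact_force: [1.5, -3.0, 8.4]
opening: 0.64
```

Call:
{"api": "carry_out", "payload": {"increments": [[[0,0,-0.06,0,0,0],[0,0,-0.15,0,0,0],[0,0,-0.25,0,0,0],[0,0,-0.35,0,0,0],[0,-0.05,-0.43,0,0,0]]]}}

```text
clock: 25.02
eef_pos: [372.6, 317.9, 205.2]
tcp_rot: [3.137, 0.005, 3.139]
contact_force: [1.2, 0.4, -0.0]
opening: 0.501
```

Call:
{"api": "carry_out", "payload": {"increments": [[[-0.06,-0.08,0,0,0,0],[-0.12,-0.16,0,0,0,0],[-0.18,-0.24,0,0,0,0],[-0.24,-0.32,0,0,0,0],[-0.3,-0.4,0,0,0,0]]]}}

```text
clock: 25.43
eef_pos: [491.9, 153.2, 202.3]
tcp_rot: [3.141, 0.003, 3.138]
contact_force: [0.8, 0.4, -0.1]
opening: 0.506
```

```bash
python3 plan.py 643 15 195 180  643 15 125 180
```

```text
t 25.4 pos [491.9 153.2 202.3] yaw 179.8 rp [1.7995e+02 1.7000e-01] F [ 0.8  0.4 -0.1] op 0.506
[-0.3789 -0.3444  0.0183] rotz -0.003 rows 4.9
[-0.3789 -0.3444  0.1933] rotz -0.003 rows 5.3
```

Call:
{"api": "carry_out", "payload": {"increments": [[[-0.075,-0.07,0,0,0,0],[-0.15,-0.14,0,0,0,0],[-0.225,-0.21,0,0,0,0],[-0.3,-0.28,0,0,0,0],[-0.375,-0.345,0.0,0,0,0]]]}}

```text
clock: 25.85
eef_pos: [641.7, 14.2, 202.2]
tcp_rot: [-3.142, 0.002, 3.138]
contact_force: [1.1, 0.4, 0.6]
opening: 0.504
```

```bash
python3 plan.py 643 15 125 180; python3 -c "
from h import *
grab('scene','scene11.png')"
```

```text
t 25.9 pos [641.7  14.2 202.2] yaw 179.8 rp [-1.8e+02  1.3e-01] F [1.1 0.4 0.6] op 0.504
[-0.0033  0.002   0.1931] rotz -0.0038 rows 1.9
```

View pics/scene11.png

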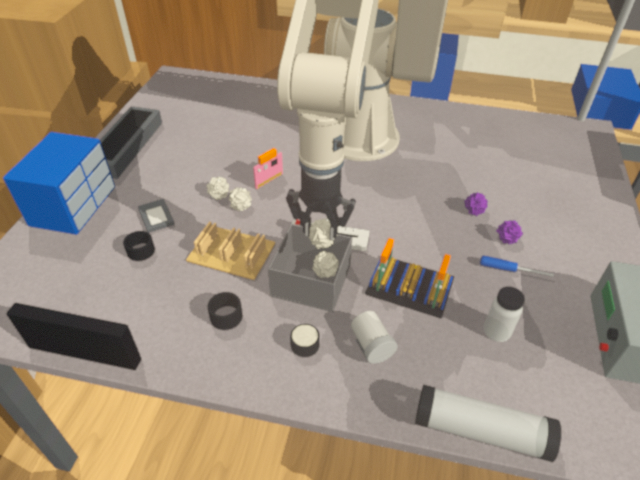

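Call:
{"api": "carry_out", "payload": {"increments": [[[-0.003,0,0.08,0,0,0],[-0.003,0,0.16,0,0,0],[-0.003,0,0.19,0,0,0],[-0.003,0,0.19,0,0,0],[-0.003,0,0.19,0,0,0]]]}}

```text
clock: 26.32
eef_pos: [641.4, 16.5, 125.3]
tcp_rot: [3.142, 0.0, 3.138]
contact_force: [-0.4, 0.0, -0.0]
opening: 0.505
```

Call:
{"api": "carry_out", "payload": {"increments": [[[0,0,0,0,0,0],[0,0,0,0,0,0],[0,0,0,0,0,0],[0,0,-0.01,0,0,0],[0,0,-0.06,0,0,0]]], "hand": 0.2}}

```text
clock: 26.73
eef_pos: [639.7, 16.3, 146.7]
tcp_rot: [-3.141, -0.004, 3.138]
contact_force: [-0.0, 0.8, -0.4]
opening: 0.799
```

Call:
{"api": "carry_out", "payload": {"increments": [[[0.06,-0.07,-0.08,0,0,0.1],[0.12,-0.14,-0.12,0,0,0.2],[0.18,-0.21,-0.12,0,0,0.3],[0.24,-0.28,-0.12,0,0,0.4],[0.3,-0.35,-0.12,0,0,0.5]]], "hand": 0}}

```text
clock: 27.15
eef_pos: [520.0, -124.4, 197.8]
tcp_rot: [3.141, 0.002, 2.61]
contact_force: [0.7, -1.1, -0.1]
opening: 0.996
```

Call:
{"api": "carry_out", "payload": {"increments": [[[0,0,0,0,0,0.1],[0,0,0,0,0,0.2],[0,0,0,0,0,0.3],[0,0,0,0,0,0.4],[0,0,0,0,0,0.5]]]}}

```text
clock: 27.57
eef_pos: [521.1, -123.5, 197.3]
tcp_rot: [3.141, 0.001, 2.085]
contact_force: [-0.5, -0.6, 0.2]
opening: 0.999
```

```bash
python3 -c "
from h import *
grab('scene','scene12.png')
print([(round(d['confidence'],2),np.round(d['point']).tolist()) for d in nets.tip_of('paper1','scene')])
f=grab('top','top12.png')
print([(round(d['confidence'],2),np.round(d['point']).tolist()) for d in nets.tip_of('paper1','top')])
from plan import plan
plan(402,-257.5,110,90)"
```

```text
[(0.77, [371.0, -328.0, 21.0]), (0.75, [359.0, 441.0, 25.0]), (0.7, [402.0, -257.0, 27.0]), (0.6, [271.0, 360.0, 22.0]), (0.59, [578.0, 20.0, 28.0]), (0.58, [640.0, 13.0, 28.0])]
[(0.92, [578.0, 14.0, 28.0]), (0.8, [368.0, -335.0, 28.0]), (0.71, [270.0, 362.0, 25.0]), (0.64, [360.0, 441.0, 25.0]), (0.41, [399.0, -256.0, 25.0])]
t 27.8 pos [ 521.  -123.3  196.9] yaw 120.0 rp [1.7997e+02 3.0000e-02] F [-0.1  0.4  0. ] op 0.998
[-0.1417 -0.4255  0.2173] rotz 0.5001 rows 4.8
```

View pics/scene12.png

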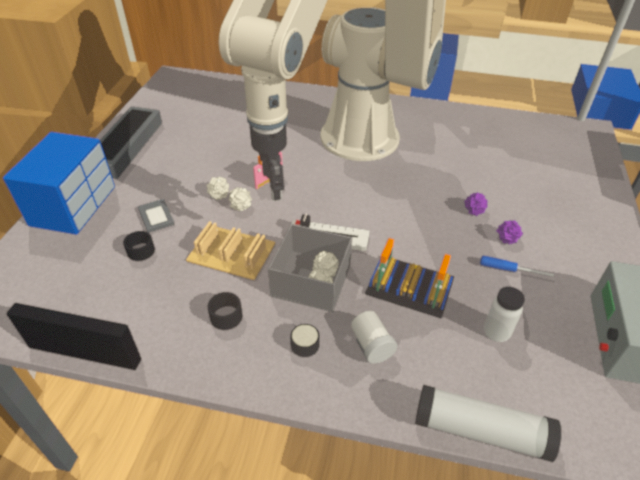

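```bash
python3 -c "
from plan import *
d=np.load('top0.npz');W=d['W'];H=cl(d['img']);h,s,v=H[...,0],H[...,1],H[...,2]
m=(W[...,0]>200)&(W[...,0]<360)&(abs(W[...,1]+210)<70)&(W[...,2]>15)
m=max(blobs(m),key=lambda q:q.sum());print(m.sum(),rect(W[m][:,:2]),cv2.boxPoints(cv2.minAreaRect(W[m][:,:2].astype(np.float32))).round(),np.nanmax(W[m][:,2]))
plan(402,-257,120,105)"
```

```text
433 (array([ 281. , -215.3]), array([15.3, 98.5]), -32.1) [[ 235. -196.]
 [ 319. -248.]
 [ 327. -235.]
 [ 243. -183.]] 105.86943896338494
t 27.8 pos [ 521.  -123.3  196.9] yaw 120.0 rp [1.7997e+02 3.0000e-02] F [-0.1  0.4  0. ] op 0.998
[-0.1406 -0.4249  0.1923] rotz 0.2501 rows 4.7
```

Call:
{"api": "carry_out", "payload": {"increments": [[[-0.03,-0.09,0,0,0,0.1],[-0.06,-0.18,0,0,0,0.2],[-0.09,-0.27,0.0,0,0,0.25],[-0.12,-0.36,0.0,0,0,0.25],[-0.14,-0.425,0.08,0,0,0.25]]]}}

```text
clock: 28.18
eef_pos: [402.7, -259.7, 168.9]
tcp_rot: [3.136, 0.007, 1.832]
contact_force: [2.0, -1.6, -0.3]
opening: 1.001
```

Call:
{"api": "carry_out", "payload": {"increments": [[[0,0,0.06,0,0,0],[0,0,0.12,0,0,0],[0,0,0.12,0,0,0],[0,0,0.12,0,0,0]]]}}

```text
clock: 28.52
eef_pos: [400.8, -255.8, 116.2]
tcp_rot: [-3.14, -0.002, 1.831]
contact_force: [-0.3, 0.5, 0.7]
opening: 1.002
```

```bash
python3 -c "
from plan import *
plan(401.5,-257,30,105)"
```

```text
t 28.5 pos [ 400.8 -255.8  116.2] yaw 104.9 rp [-1.799e+02 -1.100e-01] F [-0.3  0.5  0.7] op 1.002
[-0.0033  0.0011  0.2156] rotz -0.0016 rows 2.1
```

Call:
{"api": "carry_out", "payload": {"increments": [[[-0.001,0.001,0.08,0,0,0],[-0.001,0.001,0.15,0,0,0],[-0.001,0.001,0.2,0,0,0],[-0.001,0.001,0.215,0,0,0],[-0.001,0.001,0.215,0,0,0]]]}}

```text
clock: 28.93
eef_pos: [402.1, -256.3, 30.7]
tcp_rot: [-3.141, -0.001, 1.831]
contact_force: [-0.6, -0.1, 0.1]
opening: 0.999
```

Call:
{"api": "carry_out", "payload": {"increments": [[[0,0,0,0,0,0],[0,0,0,0,0,0],[0,0,0,0,0,0],[0,0,0,0,0,0],[0,0,0,0,0,0]]], "hand": 1}}

```text
clock: 29.35
eef_pos: [402.6, -257.1, 32.0]
tcp_rot: [3.14, 0.002, 1.829]
contact_force: [-1.3, 0.5, 10.1]
opening: 0.54
```

Call:
{"api": "carry_out", "payload": {"increments": [[[0,0,-0.06,0,0,0],[0,0,-0.15,0,0,0],[0,0,-0.25,0,0,0],[0,0,-0.35,0,0,0],[0,0,-0.43,0,0,0]]]}}

```text
clock: 29.77
eef_pos: [402.1, -256.7, 206.3]
tcp_rot: [3.14, 0.002, 1.829]
contact_force: [1.6, -0.6, 0.5]
opening: 0.538
```

```bash
python3 -c "
from plan import *
plan(595,-45,195,120)"
```

```text
t 29.8 pos [ 402.1 -256.7  206.3] yaw 104.8 rp [1.7989e+02 1.2000e-01] F [ 1.6 -0.6  0.5] op 0.538
[0.3885 0.6014 0.0282] rotz -0.2533 rows 6.9
```

Call:
{"api": "carry_out", "payload": {"increments": [[[0.055,0.085,0,0,0,0],[0.11,0.17,0,0,0,0],[0.165,0.255,0,0,0,0],[0.22,0.34,0,0,0,0],[0.275,0.425,0,0,0,0]]]}}

```text
clock: 30.18
eef_pos: [539.2, -105.2, 203.8]
tcp_rot: [3.14, 0.001, 1.829]
contact_force: [0.6, -0.7, -0.4]
opening: 0.538
```

Call:
{"api": "carry_out", "payload": {"increments": [[[0.055,0.085,0,0,0,0],[0.112,0.165,0.05,0,0,0],[0.112,0.165,0.13,0,0,0],[0.112,0.165,0.2,0,0,0],[0.112,0.165,0.2,0,0,0]]]}}

```text
clock: 30.6
eef_pos: [587.4, -45.4, 118.3]
tcp_rot: [-3.135, -0.002, 1.831]
contact_force: [-1.0, 1.5, -0.1]
opening: 0.542
```

```bash
python3 -c "
from plan import *
grab('scene','scene13.png')
plan(590,-45,125,105)"
```

```text
t 30.6 pos [588.5 -46.1 120.8] yaw 104.8 rp [-1.7972e+02 -1.0000e-01] F [-0.2  0.5  0.5] op 0.541
[ 0.0016  0.0044 -0.0104] rotz -0.0027 rows 0.1
```

View pics/scene13.png

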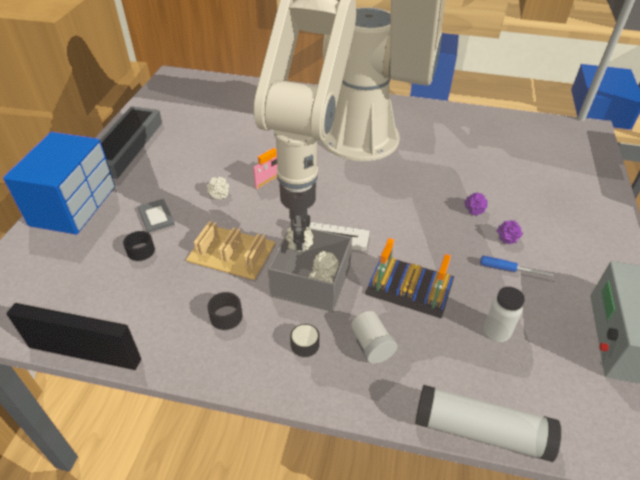

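Call:
{"api": "carry_out", "payload": {"increments": [[[0,0.004,0,0,0,0],[0,0.004,0,0,0,0],[0,0.004,0,0,0,0],[0,0.004,-0.02,0,0,0],[0,0.004,-0.08,0,0,0]]], "hand": 0.25}}

```text
clock: 31.07
eef_pos: [590.4, -46.4, 153.8]
tcp_rot: [-3.138, -0.001, 1.828]
contact_force: [0.4, -1.1, -1.4]
opening: 0.749
```

Call:
{"api": "carry_out", "payload": {"increments": [[[0,0,-0.08,0,0,0],[-0.06,-0.08,-0.1,0,0,0],[-0.12,-0.16,-0.1,0,0,0],[-0.18,-0.24,-0.1,0,0,0],[-0.24,-0.32,-0.1,0,0,0]]], "hand": 0}}

```text
clock: 31.48
eef_pos: [492.0, -172.9, 196.6]
tcp_rot: [3.139, 0.002, 1.83]
contact_force: [1.6, -0.6, 0.8]
opening: 0.997
```

```bash
python3 -c "
from plan import *
grab('scene','scene14.png')
print([(round(d['confidence'],2),np.round(d['point']).tolist()) for d in nets.tip_of('paper1','scene')])
f=grab('top','top14.png')
print([(round(d['confidence'],2),np.round(d['point']).tolist()) for d in nets.tip_of('paper1','top')])
plan(369,-331,120,105)"
```

```text
[(0.87, [598.0, -47.0, 29.0]), (0.79, [582.0, 18.0, 28.0]), (0.75, [271.0, 359.0, 25.0]), (0.68, [641.0, 10.0, 26.0]), (0.57, [368.0, -326.0, 21.0]), (0.57, [360.0, 442.0, 22.0])]
[(0.81, [270.0, 359.0, 22.0]), (0.79, [637.0, 15.0, 28.0]), (0.76, [582.0, 16.0, 29.0]), (0.68, [578.0, 215.0, 8.0]), (0.6, [600.0, -50.0, 25.0]), (0.59, [370.0, -333.0, 24.0]), (0.57, [362.0, 439.0, 25.0]), (0.49, [756.0, -170.0, 2.0])]
t 31.7 pos [ 492.7 -172.8  196.2] yaw 104.6 rp [1.7988e+02 7.0000e-02] F [ 0.2 -0.2 -0.2] op 0.998
[-0.3046 -0.3993  0.1905] rotz -0.0061 rows 5.2
```

View pics/top14.png

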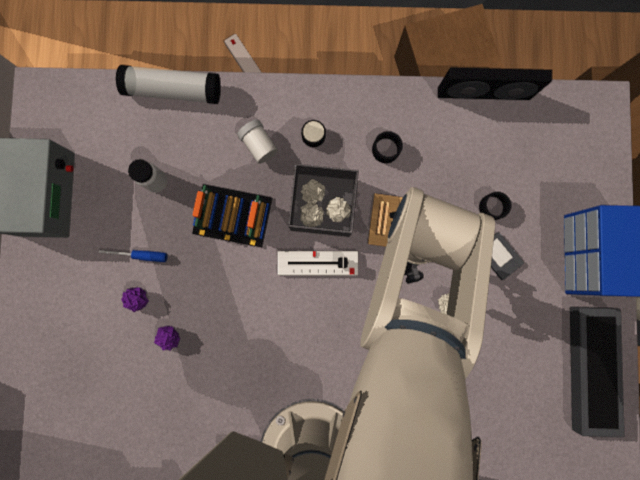

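Three balls are in the bin (px ~313,190; 312,213; 338,209). The last ball still lies at about (369,-330).

Call:
{"api": "carry_out", "payload": {"increments": [[[-0.06,-0.08,0,0,0,0],[-0.12,-0.16,0,0,0,0],[-0.18,-0.24,0.0,0,0,0],[-0.24,-0.32,0.0,0,0,0],[-0.3,-0.395,0.02,0,0,0]]]}}

```text
clock: 32.1
eef_pos: [371.3, -329.4, 188.5]
tcp_rot: [3.139, 0.003, 1.831]
contact_force: [0.5, -0.3, -0.8]
opening: 0.999
```

Call:
{"api": "carry_out", "payload": {"increments": [[[0,0,0.08,0,0,0],[0,0,0.17,0,0,0],[0,0,0.17,0,0,0],[0,0,0.17,0,0,0]]]}}

```text
clock: 32.43
eef_pos: [370.7, -326.9, 118.1]
tcp_rot: [-3.14, -0.003, 1.83]
contact_force: [0.8, -0.3, -0.2]
opening: 0.998
```

```bash
python3 -c "
from plan import *
f=grab('scene')
print([(round(d['confidence'],2),np.round(d['point']).tolist()) for d in nets.tip_of('paper1','scene')])
plan(370,-330.5,30,105)"
```

```text
[(0.87, [362.0, 442.0, 27.0]), (0.85, [369.0, -329.0, 21.0]), (0.8, [271.0, 356.0, 24.0]), (0.69, [640.0, 11.0, 28.0]), (0.65, [600.0, -47.0, 25.0]), (0.63, [616.0, -440.0, 3.0]), (0.59, [581.0, 18.0, 29.0])]
t 32.5 pos [ 372.2 -328.1  120.2] yaw 104.9 rp [1.7994e+02 8.0000e-02] F [ 0.7 -0.3  0.6] op 1.001
[-0.0043 -0.0069  0.2256] rotz -0.0021 rows 2.2
```

Call:
{"api": "carry_out", "payload": {"increments": [[[-0.004,-0.005,0.08,0,0,0],[-0.004,-0.005,0.15,0,0,0],[-0.004,-0.005,0.2,0,0,0],[-0.004,-0.005,0.225,0,0,0],[-0.004,-0.005,0.225,0,0,0]]]}}

```text
clock: 32.95
eef_pos: [369.7, -329.7, 28.5]
tcp_rot: [-3.141, -0.001, 1.83]
contact_force: [-0.5, -0.0, 0.8]
opening: 0.998
```

Call:
{"api": "carry_out", "payload": {"increments": [[[0,0,0,0,0,0],[0,0,0,0,0,0],[0,0,0,0,0,0],[0,0,0,0,0,0],[0,0,0,0,0,0]]], "hand": 1}}

```text
clock: 33.37
eef_pos: [370.0, -330.9, 30.2]
tcp_rot: [3.14, 0.002, 1.829]
contact_force: [-0.9, 0.4, 7.5]
opening: 0.611
```

Call:
{"api": "carry_out", "payload": {"increments": [[[0,0,-0.06,0,0,0],[0,0,-0.15,0,0,0],[0,0,-0.25,0,0,0],[0,0,-0.35,0,0,0],[0,0,-0.44,0,0,0]]]}}

```text
clock: 33.78
eef_pos: [369.2, -330.1, 207.9]
tcp_rot: [3.14, 0.002, 1.829]
contact_force: [0.1, -1.3, 0.4]
opening: 0.608
```

```bash
python3 -c "
from plan import *
plan(653,-48,200,105)"
```

```text
t 33.8 pos [ 369.2 -330.1  207.9] yaw 104.8 rp [1.7993e+02 1.0000e-01] F [ 0.1 -1.3  0.4] op 0.608
[0.5008 0.8662 0.0199] rotz -0.0035 rows 9.6
```

Call:
{"api": "carry_out", "payload": {"increments": [[[0.05,0.086,0,0,0,0],[0.1,0.172,0,0,0,0],[0.15,0.258,0,0,0,0],[0.2,0.344,0,0,0,0],[0.25,0.43,0,0,0,0]]]}}

```text
clock: 34.2
eef_pos: [511.1, -188.1, 206.0]
tcp_rot: [3.14, 0.001, 1.829]
contact_force: [1.2, -1.5, -0.1]
opening: 0.606
```

Call:
{"api": "carry_out", "payload": {"increments": [[[0.05,0.086,0,0,0,0],[0.1,0.172,0,0,0,0],[0.15,0.258,0,0,0,0],[0.2,0.344,0,0,0,0],[0.245,0.425,0,0,0,0]]]}}

```text
clock: 34.62
eef_pos: [650.6, -49.3, 205.7]
tcp_rot: [3.14, 0.0, 1.829]
contact_force: [0.7, -0.6, -0.2]
opening: 0.607
```

```bash
python3 -c "
from plan import *
grab('scene','scene15.png')
plan(651,-48,125,105)"
```

```text
t 34.7 pos [655.2 -45.1 206.1] yaw 104.9 rp [ 1.7965e+02 -4.0000e-02] F [1.9 3.  0.3] op 0.61
[-0.0042 -0.0119  0.2026] rotz -0.0017 rows 1.9
```

View pics/scene15.png

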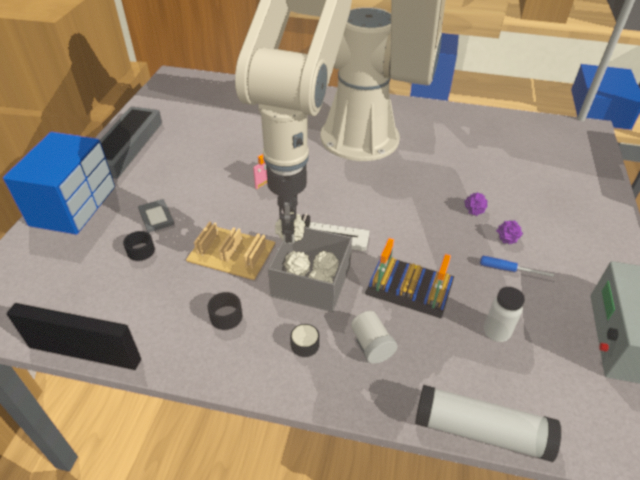

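Call:
{"api": "carry_out", "payload": {"increments": [[[-0.004,-0.01,0.08,0,0,0],[-0.004,-0.01,0.15,0,0,0],[-0.004,-0.01,0.19,0,0,0],[-0.004,-0.01,0.19,0,0,0],[-0.004,-0.01,0.19,0,0,0]]]}}

```text
clock: 35.08
eef_pos: [645.4, -53.9, 128.8]
tcp_rot: [-3.141, -0.0, 1.829]
contact_force: [-0.2, 0.7, 0.7]
opening: 0.609
```

Call:
{"api": "carry_out", "payload": {"increments": [[[0,0,0,0,0,0],[0,0,0,0,0,0],[0,0,0,0,0,0],[0,0,-0.02,0,0,0],[0,0,-0.08,0,0,0]]], "hand": 0.2}}

```text
clock: 35.5
eef_pos: [643.9, -53.8, 158.9]
tcp_rot: [-3.137, -0.002, 1.829]
contact_force: [-0.1, -0.2, 0.1]
opening: 0.799
```

Call:
{"api": "carry_out", "payload": {"increments": [[[0,0,-0.08,0,0,0],[-0.05,-0.09,-0.12,0,0,0],[-0.1,-0.18,-0.12,0,0,-0.1],[-0.15,-0.27,-0.12,0,0,-0.2],[-0.2,-0.36,-0.12,0,0,-0.3]]]}}

```text
clock: 35.92
eef_pos: [526.8, -168.3, 210.3]
tcp_rot: [3.14, 0.002, 2.149]
contact_force: [0.4, -1.2, -0.1]
opening: 0.803
```

```bash
python3 -c "
from plan import *
f=grab('scene','scene16.png')
print([(round(d['confidence'],2),np.round(d['point']).tolist()) for d in nets.tip_of('paper1','scene')])
f=grab('top','top16.png')
print([(round(d['confidence'],2),np.round(d['point']).tolist()) for d in nets.tip_of('paper1','top')])
plan(467,-64,200,181.5)"
```

```text
[(0.85, [599.0, -47.0, 30.0]), (0.71, [579.0, 19.0, 29.0]), (0.65, [358.0, 443.0, 26.0]), (0.61, [270.0, 360.0, 22.0]), (0.58, [649.0, -56.0, 26.0]), (0.57, [641.0, 8.0, 23.0]), (0.33, [587.0, 281.0, 5.0])]
[(0.97, [360.0, 442.0, 23.0]), (0.91, [268.0, 358.0, 20.0]), (0.87, [641.0, 14.0, 31.0]), (0.8, [596.0, -49.0, 26.0]), (0.73, [578.0, 12.0, 32.0]), (0.71, [649.0, -61.0, 33.0]), (0.3, [462.0, -1.0, 1.0])]
t 36.1 pos [ 527.4 -168.3  210. ] yaw 122.6 rp [1.7992e+02 8.0000e-02] F [ 0.4 -0.5 -0.4] op 0.799
[0.3011 0.0133 0.025 ] rotz -0.9815 rows 8.2
```

View pics/top16.png

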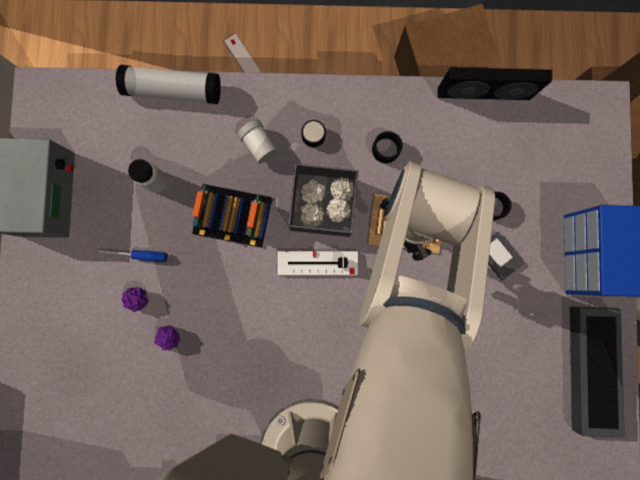

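View pics/scene16.png

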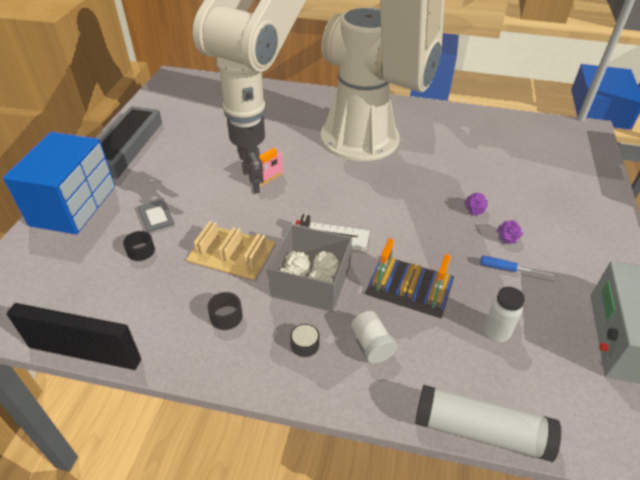

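```bash
cat > fad.py <<'E'
from plan import *
def fader(n=4,cams=('top','scene'),fn=None):
  for c in cams:
    I=0
    for _ in range(n):
        f=grab(c); I=I+f['img'].astype(float)
    I=(I/n); W=world(f)
    if fn: 
        a=(slice(240,290),slice(270,370)) if c=='top' else (slice(205,260),slice(280,380))
        cv2.imwrite('pics/%s_%s.png'%(fn,c),cv2.resize(I.astype(np.uint8)[a][:,:,::-1],None,fx=8,fy=8,interpolation=cv2.INTER_CUBIC))
    # base axis frame
    a=np.radians(1.5); ey=np.array([-np.sin(a),np.cos(a)])
    red=np.clip(I[...,0]-np.maximum(I[...,1],I[...,2])-25,0,None)
    v,u=np.mgrid[0:480,0:640]
    def cen(w,sel,z):
        w=w*sel; 
        if w.sum()<=0: return None
        p=np.c_[(u*w).sum()/w.sum(),(v*w).sum()/w.sum()]; q=proj(f,p,z)[0]; return p.round(2),q.round(2),round(float(q@ey),2)
    Q=proj(f,np.c_[u.ravel(),v.ravel()],24).reshape(480,640,2)
    selp=(abs(Q[...,0]-486)<14)&(abs(Q[...,1]-5)<22)
    print(c,'pointer z24',cen(red,selp,24))
    selo=(abs(Q[...,0]-444)<16)&(abs(Q[...,1]+89)<16); print(c,'off sq z18',cen(red,selo,18))
    # cap: top surface at z58
    Q=proj(f,np.c_[u.ravel(),v.ravel()],58).reshape(480,640,2)
    g=I.max(2)
    # profile along ey of brightness within cap x band, at z=58
    B=(abs(Q[...,0]-464)<9)&(abs(Q[...,1])<90)
    y=Q@ey; 
    cand=B&(W[...,2]>50)&(W[...,2]<64)
    yc=np.median(y[cand]); 
    bins=np.arange(yc-16,yc+17,1.0); 
    prof=[g[B&(abs(y-b)<1.0)].mean().round(0) for b in bins]
    print(c,'cap med',yc.round(2),'pts',cand.sum()); print(list(zip(bins.round(1).tolist(),[int(p) for p in prof])))
E
python3 -c "
from fad import *
fader(4,('top',),'fd1')"
```

```text
top pointer z24 (array([[313.88, 253.43]]), array([484.55,   5.14]), -7.54)
top off sq z18 (array([[351.45, 270.83]]), array([444.28, -88.7 ]), -100.3)
top cap med -77.21 pts 63fad.py:32: RuntimeWarning: Mean of empty slice.
  prof=[g[B&(abs(y-b)<1.0)].mean().round(0) for b in bins]
  ret = ret.dtype.type(ret / rcount)
Traceback (most recent call last):
  File "fad.py", line 33, in fader
    print(c,'cap med',yc.round(2),'pts',cand.sum()); print(list(zip(bins.round(1).tolist(),[int(p) for p in prof])))
                                                                                            ~~~^^^
ValueError: cannot convert float NaN to integer
```

View pics/fd1_top.png

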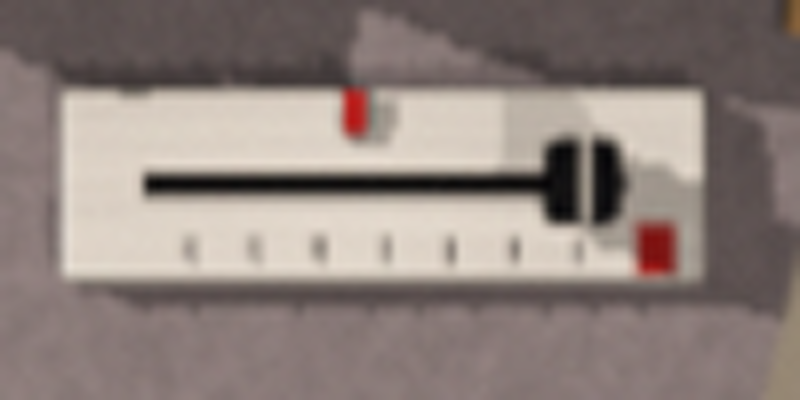

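```bash
cat > fad2.py <<'E'
from plan import *
def line(n=4,cams=('top',)):
  for c in cams:
    I=0
    for _ in range(n):
        f=grab(c); I=I+f['img'].astype(float)
    I/=n; g=I.min(2)
    a=np.radians(1.5); ex=np.array([np.cos(a),np.sin(a)]); ey=np.array([-np.sin(a),np.cos(a)])
    W=world(f)
    F=240/np.tan(np.radians(f['fov_y']/2));R=np.array(f['R']);t=np.array(f['t'])
    def P(X):
        C=X@R.T+t; return (C[:,0]/C[:,2]*F+f['cx']).astype(np.float32),(C[:,1]/C[:,2]*F+f['cy']).astype(np.float32)
    o=np.array([464.,0]) # axis point
    def prof(img,x0s,ys,z):
        out=0
        for xx in x0s:
            X=np.c_[o+xx*ex+ys[:,None]*ey, np.full(len(ys),z)]
            u,v=P(X); out=out+cv2.remap(img.astype(np.float32),u[None],v[None],cv2.INTER_CUBIC)[0]
        return out/len(x0s)
    ys=np.arange(-90,80,0.25)
    red=np.clip(I[...,0]-np.maximum(I[...,1],I[...,2])-20,0,None)
    pr=prof(red,[18,20,22,24],ys,24); k=(abs(ys-5)<16); yp=(pr*ys)[k].sum()/pr[k].sum()
    pr=prof(g,[-6,-3,0,3,6],ys,58)
    # cap: dark ~22 wide with bright line
    dark=(pr<70); 
    best=None
    sc=[]
    for y0 in ys:
        r_=abs(ys-y0); 
        sc.append(pr[(r_>4)&(r_<8)].mean()-0.5*pr[r_<1.5].mean() if y0>-78 and y0<68 else 1e9)
    y0=ys[int(np.argmin(sc))]
    k=abs(ys-y0)<4; w=np.clip(pr[k]-np.sort(pr[k])[:4].mean(),0,None); yl=(w*ys[k]).sum()/w.sum()
    print(c,'pointer',round(yp,2),'line',round(yl,2),'diff',round(yp-yl,2))
    print([int(q) for q in pr[abs(ys-y0)<14][::4]])
if __name__=='__main__': line(4,('top','scene'))
E
python3 fad2.py
```

```text
top pointer 4.65 line -64.38 diff 69.03
[145, 133, 108, 82, 52, 33, 20, 10, 11, 15, 19, 46, 92, 129, 131, 105, 72, 47, 25, 15, 16, 13, 13, 17, 21, 32, 54, 76]
scene pointer nan line -65.11 diff nan
[155, 150, 142, 130, 113, 95, 82, 75, 78, 89, 105, 122, 136, 144, 144, 135, 118, 99, 83, 71, 67, 66, 68, 71, 78, 87, 101, 116]fad2.py:22: RuntimeWarning: invalid value encountered in scalar divide
  pr=prof(red,[18,20,22,24],ys,24); k=(abs(ys-5)<16); yp=(pr*ys)[k].sum()/pr[k].sum()
```

Call:
{"api": "carry_out", "payload": {"increments": [[[0.06,0,0,0,0,-0.11],[0.12,0,0,0,0,-0.22],[0.18,0,0,0,0,-0.33],[0.24,0,0,0,0,-0.44],[0.3,0.01,0,0,0,-0.55]]], "hand": 0.4}}

```text
clock: 37.13
eef_pos: [464.8, -63.7, 208.5]
tcp_rot: [-3.141, -0.0, 2.724]
contact_force: [0.4, 0.8, -0.4]
opening: 0.602
```

Call:
{"api": "carry_out", "payload": {"increments": [[[0,0,0.05,0,0,-0.11],[0,0,0.1,0,0,-0.22],[0,0,0.15,0,0,-0.33],[0,0,0.18,0,0,-0.4],[0,0,0.18,0,0,-0.4]]]}}

```text
clock: 37.55
eef_pos: [464.4, -64.0, 134.5]
tcp_rot: [3.141, -0.004, 3.141]
contact_force: [-1.0, 0.7, 0.3]
opening: 0.6
```

```bash
python3 plan.py 466.5 -63.3 56 181.5
```

```text
t 37.5 pos [464.4 -64.  134.5] yaw 180.0 rp [179.97  -0.23] F [-1.   0.7  0.3] op 0.6
[-0.0052  0.0017  0.1963] rotz -0.0251 rows 1.9
```

Call:
{"api": "carry_out", "payload": {"increments": [[[-0.002,0.002,0.04,0,0,-0.025],[-0.002,0.002,0.09,0,0,-0.025],[-0.002,0.002,0.14,0,0,-0.025],[-0.002,0.002,0.18,0,0,-0.025],[-0.002,0.002,0.195,0,0,-0.025]]]}}

```text
clock: 37.97
eef_pos: [466.3, -63.5, 57.5]
tcp_rot: [3.141, -0.002, -3.122]
contact_force: [0.1, -0.4, -1.2]
opening: 0.599
```

Call:
{"api": "carry_out", "payload": {"increments": [[[0,0,0,0,0,0],[0,0,0,0,0,0],[0,0,0,0,0,0],[0,0,0,0,0,0],[0,0,0,0,0,0]]], "hand": 1}}

```text
clock: 38.38
eef_pos: [467.4, -62.9, 59.8]
tcp_rot: [3.141, 0.001, -3.12]
contact_force: [0.3, 7.2, -1.8]
opening: 0.25
```

Call:
{"api": "carry_out", "payload": {"increments": [[[0,0,0,0,0,0],[0,0,0,0,0,0],[0,0,0,0,0,0]]]}}

```text
clock: 38.63
eef_pos: [467.4, -62.9, 59.8]
tcp_rot: [3.141, 0.002, -3.12]
contact_force: [0.5, 6.6, -2.0]
opening: 0.246
```

Call:
{"api": "carry_out", "payload": {"increments": [[[0,0.04,0,0,0,0],[0,0.08,0,0,0,0],[0,0.12,0,0,0,0],[0,0.155,0,0,0,0],[0,0.173,0,0,0,0]]]}}

```text
clock: 39.05
eef_pos: [465.7, 6.6, 59.8]
tcp_rot: [-3.141, 0.001, -3.119]
contact_force: [-1.7, -1.5, 1.7]
opening: 0.252
```

Call:
{"api": "carry_out", "payload": {"increments": [[[0,0,0,0,0,0],[0,0,0,0,0,0],[0,0,0,0,0,0]]]}}

```text
clock: 39.3
eef_pos: [465.8, 5.5, 59.7]
tcp_rot: [3.141, 0.001, -3.119]
contact_force: [-2.7, 1.3, 8.3]
opening: 0.248
```

Call:
{"api": "carry_out", "payload": {"increments": [[[0,0.0015,0,0,0,0],[0,0.0015,0,0,0,0],[0,0.0015,0,0,0,0]]]}}

```text
clock: 39.55
eef_pos: [465.8, 5.7, 59.7]
tcp_rot: [-3.142, 0.001, -3.119]
contact_force: [-2.4, -0.1, 9.0]
opening: 0.252
```

Call:
{"api": "carry_out", "payload": {"increments": [[[0,0,0,0,0,0],[0,0,0,0,0,0],[0,0,0,0,0,0],[0,0,0,0,0,0],[0,0,0,0,0,0]]], "hand": 0.4}}

```text
clock: 39.97
eef_pos: [465.3, 6.1, 58.6]
tcp_rot: [3.142, 0.0, -3.119]
contact_force: [-0.1, -0.3, 0.7]
opening: 0.598
```

Call:
{"api": "carry_out", "payload": {"increments": [[[0,0,-0.06,0,0,0],[0,0,-0.14,0,0,0],[0,0,-0.22,0,0,0],[0.05,0.07,-0.25,0,0,0],[0.1,0.14,-0.26,0,0,0]]]}}

```text
clock: 40.38
eef_pos: [425.9, 61.4, 165.2]
tcp_rot: [3.141, 0.005, -3.122]
contact_force: [0.3, 1.4, -0.3]
opening: 0.598
```

Call:
{"api": "carry_out", "payload": {"increments": [[[0.05,0.08,0,0,0,0],[0.1,0.17,0,0,0,0],[0.12,0.26,0,0,0,0],[0.15,0.35,0,0,0,0],[0.15,0.44,0,0,0,0]]]}}

```text
clock: 40.8
eef_pos: [357.5, 236.9, 162.6]
tcp_rot: [-3.141, -0.001, -3.119]
contact_force: [0.9, -0.7, -0.4]
opening: 0.599
```

```bash
python3 -c "
from fad2 import *
line(4)
f=grab('top','top20.png');I=f['img']
cv2.imwrite('pics/fd2.png',cv2.resize(I[240:290,270:370][:,:,::-1],None,fx=8,fy=8,interpolation=cv2.INTER_CUBIC))"
```

```text
top pointer 4.52 line 4.34 diff 0.18
[92, 79, 60, 45, 31, 21, 18, 16, 15, 22, 34, 49, 74, 93, 99, 87, 66, 44, 29, 17, 13, 17, 21, 32, 54, 79, 100, 109]
```

View pics/fd2.png

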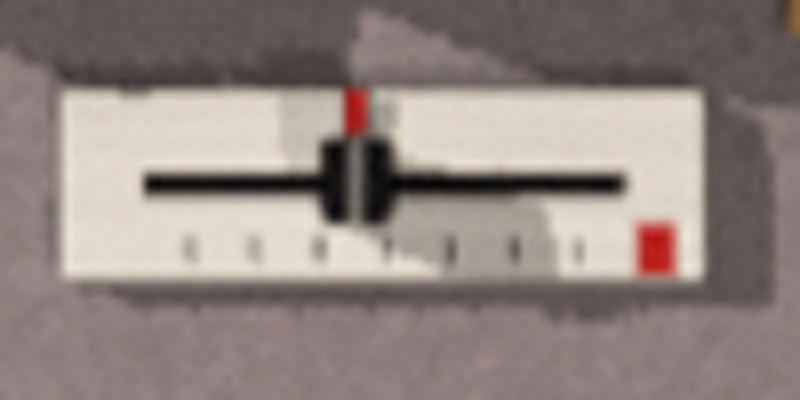

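View pics/top20.png

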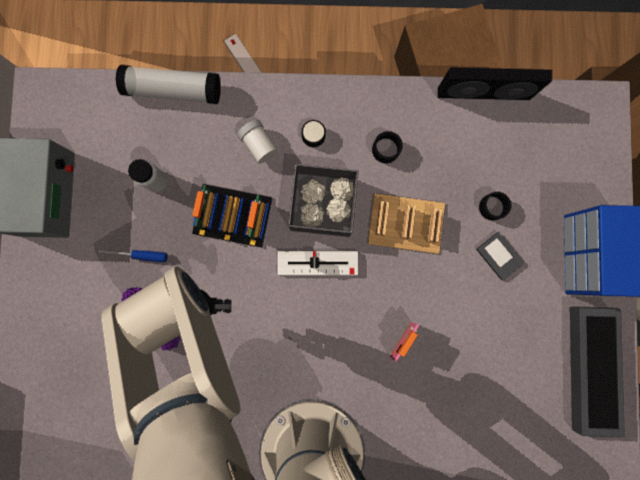

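```bash
python3 -c "
from plan import *
for c in('top','scene'):
    f=grab(c,c+'21.png');W=world(f);H=cl(f['img']);h,s,v=H[...,0],H[...,1],H[...,2]
    for m in blobs((h<18)&(s>170)&(v>90)&(W[...,0]>520)&(W[...,0]<660)&(W[...,1]>100)&(W[...,1]<320)&(W[...,2]>70),15):
        q=W[m]; print(c,m.sum(),np.percentile(q[:,2],[5,50,90,98]).round(1),rect(q[q[:,2]>100][:,:2]))
im=cv2.imread('pics/scene21.png');cv2.imwrite('pics/s21.png',cv2.resize(im[200:320,350:480],None,fx=5,fy=5))
"
```

```text
top 174 [ 99.8 105.9 108.9 109.9] (array([588.4, 276.6]), array([14.9, 58.4]), -9.8)
top 161 [101.4 106.1 108.8 110.4] (array([566.9, 149.5]), array([13.9, 58.1]), -10.0)
scene 53 [ 87.4  96.6 104.2 106.9] (array([584.1, 153.4]), array([10.8, 39.1]), -29.3)
scene 58 [ 87.1  99.5 106.1 107.9] (array([608.3, 274.9]), array([13.1, 24.4]), -10.7)
```

View pics/s21.png

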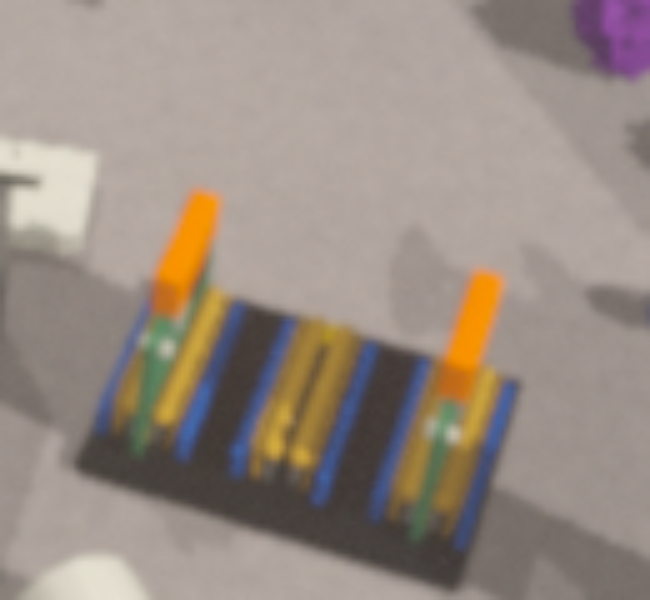

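View pics/scene21.png

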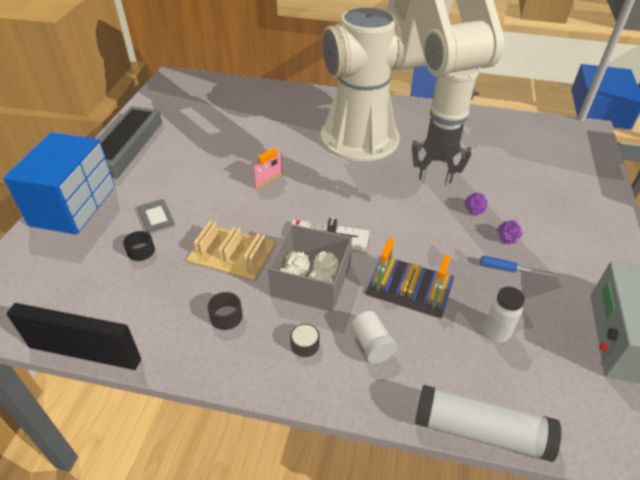

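Both boards sit at home height (tops about 107 mm) and upright. All the paper is in the bin and the white line is level with the pointer.

```bash
python3 -c "
from rig import r
print(r.sign_off())"
```

```text
the job is handed in; nothing more can be done
None
```

The job is done in the order asked and handed in at about 41 s on the robot's clock.

- **Fader off first:** I slid the cap to its hard stop while both boards were still in the rack. The camera showed it at the off end. The force on the tool peaked at about 40 N along the slide as the gripped cap reached the stop. The 40 N limit is for the arm and the gripper's body.
- **Boards:** Two boards were present, and I pressed them into the two outer clips, leaving the middle clip empty. The force rose sharply at the bottom of each push. My last top view showed both grip tops near 107 mm, the home height, with the boards in line with the dock.
- **Paper:** All four balls are in the bin, as both networks and the pictures showed. I did not touch the purple balls or the pink board.
- **Fader set:** I slid the cap up and let go. The last measurement put its white line 0.2 mm from level with the red pointer, with the gripper clear.

**Check that failed:** the side camera could not measure the pointer when I tried it, so the fader setting rests on the top camera and on the arm's travel from the stop.

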